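Press a printed roller stack home and put the pressing sleeve away

ROBOT

A 7-joint arm with a two-finger parallel gripper is mounted at the origin on the work surface. World frame = base frame: x ahead of the robot, y to its left, z up, the work surface at z = 0. Lengths are in m, angles in rad, forces in N, time in s.
With the tool pointing down it reaches from about 0.425 to 0.875 m from the base axis. Payload 9.9 kg.
Tool frame: the origin (TCP) lies at the very end of the fingers, on their centre line; the grasp point (between the pads) lies 19 mm behind it; z points along the fingers, y is the direction in which the jaws open and shut (so a half turn about z gives the same grasp; the last joint's range is limited). The gripper opens to 85 mm and grips with 20 to 120 N. Pads are 22 mm wide; open, the fingers measure 114 mm over their backs; the gripper's body (76 mm by 85 mm) begins 54 mm behind the grasp point. The pads swing forward as they close: fully open they stand 13 mm farther back than shut.
Start: joints at [-1.432, 0.576, 0.025, 1.437, -0.015, 1.129, -0.057], TCP at [0.149, 0.658, 0.231] pointing down, gripper open.
Joint ranges: [-2.76, 2.76], [-0.34, 2.15], [-1.52, 1.57], [0.19, 2.46], [-1.09, 4.23], [0.17, 1.99], [-2.82, 2.82]. Speed limits (rad/s): [2.22, 2.22, 3.01, 3.01, 3.14, 3.14, 3.14].

INTERFACE

Orientations are given as a rotation vector (axis times angle).
In Python, from plant import robot, snapshot gives the robot as it stands.
- The arm moves only by the shell command python3 -m crank 'ROWS' [FORCE]. ROWS is JSON, one flat list of numbers, 5 for each row, row after row: the shift along the tool's x, y, z in cm, then the turn about the tool's z in degrees, then the finger opening in cm, from 0 to 8.54. A call has exactly 10 rows; each row is the pose to reach, as a shift and turn from the pose measured when the call began, along the tool's axes at that moment; what a row does not reach only later rows make up. A row lasts 1/10 s, in which the tool goes at most 50 mm and 8.59 degrees, less where a joint would pass 70% of its speed; a pose out of reach is approached as far as the arm can. A call with a gripper value outside its range is refused whole. The fingers move at their own pace and stop on an object; FORCE is the grip in N (left out, the last holds). Time passes only in rows, so rows that repeat a pose let the fingers close, or fill a call up. It gives the time, the measured TCP pose, the force and the opening at its end, in the units of the state.
- robot.get_state(): the state, without advancing time (a new reading comes with each control period).
- snapshot(name): name is "side" or "top" or "wrist"; returns a dict with "frame" (400x640x3 uint8, red, green, blue), "depth" (400x640 float32, m along the optical axis (not along the pixel's ray), 0 where there is no reading), "fx", "fy", "cx", "cy" (pixels), "world_to_cam" (4x4, takes a point from world to camera coordinates); the wrist camera has in their place "tool_from_camera" (4x4, takes a point from camera to tool coordinates, whose origin is the TCP and whose axes are the flange's). Camera axes: x right, y down, z forward; pixel columns grow to the right and rows downward; lengths in m; the calibration is good to about 2 mm. A picture is of the moment at which its call begins: read the wrist's pose just before it.
- robot.sign_off(): hands the job in, once; it reports no verdict.
The state is a dict: "time_s": time; "joint_positions": joint angles; "qvel": joint speeds; "joint_efforts": joint torques, N m; "tcp_pos": TCP position; "tool_rot": TCP orientation; "wrist_force": force on the tool from outside, world axes, zero at the start; "moment": the same for the moment, N m; "finger_gap": opening from 0.0 (shut) to 1.0 (fully open).
Only numpy, scipy, OpenCV 4.12 (cv2) and the standard library are available. Lean on these libraries where they do the work, as an engineer would, in place of code of your own. Each camera call takes 0.05 s, during which the arm holds its last target.

TASK

Build up the roller on the lever press: thread the blue flange down the locating post first, then every orange spacer on the bench, each fully home, and stand the aluminium sleeve over the post on top of them. Pull the red handle all the way down to its stop so the foot presses on the sleeve for about a second, then ease the lever slowly back up by hand (never let it fly back), take the sleeve off and lay it on its side along the two rails of the cradle, leaving the rings on the post. Do not disturb the spray cans, the tape roll or the power supply.

Things in the scene. Friction and masses are not known exactly. Their poses are not given: they have to be found in the camera images.
- press: Bench lever press, fixed. Grey base plate 215 x 150 mm, 12 mm thick, from 62 mm in front (-x) of the post to 153 mm behind it. Origin on the bench under the locating post's axis; x points from post to hinge (roughly away from the robot), y is parallel to the handle, z up. Blue uprights at the hinge: y = +-60 to +-72 mm, x = 97 to 143 mm, 162 mm high.
- post_foot (a point): Foot of the steel locating post, on its axis, at the top face of the base plate (12 mm above the bench). The post is 18 mm thick, its last 14 mm tapered to 9 mm, and stands 68 mm above the plate (end at 80 mm above the bench). Axes as press.
- lever (a joint): Angle of the sprung lever, rad: 0 = straight up (its spring holds it there), grows as the handle is pulled towards -x of the press and down; 1.571 = level, at its lower stop. Return spring 1.5 N m/rad: some 10 N at the handle at the bottom, up to 18 N with the foot on the sleeve. Let go, it flies up. Under 1 rad/s is easing; over 2 rad/s is flying.
- handle (a point): Middle of the red round handle bar, 16 mm thick, 90 mm free between the lever's side arms, parallel to press y, 190 mm from the hinge axis: 338 mm above the bench with the lever up, 148 mm when down. Can be pinched from above; it turns in the fingers as the lever swings.
- lever_hinge (a point): Hinge axis of the lever (along press y), 120 mm behind the post in press x, 148 mm above the bench. Handle in the press frame, relative to this point, at lever angle a: x = -190 sin(a), z = +190 cos(a) mm.
- press_foot: Sprung foot, slippery white PTFE pad 32 mm across, on a beam between the lever's arms. Origin: lever's centre line, 120 mm from the hinge; free pad face 58 mm off that line: with the lever level, 90 mm above the bench over the post. Yields up to 47 mm (3 to 11 N), so presses the sleeve on one to three spacers. Lever up: pad face 62 mm behind the post (press x), 268 mm up.
- cradle: Plywood cradle, fixed, base 130 x 60 x 10 mm. Two aluminium rails 10 mm thick run along its x axis at y = +-14 mm, tops 65 mm above the bench, between end boards (32 mm wide in y, 76 mm high, inner faces at x = +-51 mm). Beside the rails is free space. Origin under its centre on the bench. The sleeve on the rails has its axis along cradle x, 83 mm above the bench.
- flange: Blue printed flange ring, loose, flat: 68 mm outside, 25 mm bore, 14 mm thick. Origin: centre of its underside; z = its axis. Goes on the post first, flat on the base plate.
- spacer1: Orange printed spacer ring, loose, flat: 52 mm outside, 25 mm bore, 12 mm thick. Origin: centre of its underside; z = its axis. One to three of the three spacers are present; all that are present go on the post, above the flange, in any order.
- spacer2: Orange printed spacer ring, loose, flat: 52 mm outside, 25 mm bore, 12 mm thick. Origin: centre of its underside; z = its axis. One to three of the three spacers are present; all that are present go on the post, above the flange, in any order.
- spacer3: Orange printed spacer ring, loose, flat: 52 mm outside, 25 mm bore, 12 mm thick. Origin: centre of its underside; z = its axis. One to three of the three spacers are present; all that are present go on the post, above the flange, in any order.
- sleeve: Aluminium pressing sleeve, a plain tube standing on end: 44 mm outside, 25 mm bore, 70 mm long, about 0.3 kg. Origin: centre of the end it stands on at the start; z along its axis to the other end.
- sleeve_mid (a point): Middle of the sleeve on its axis, 35 mm from either end.
- can_grey: Bystander: black spray can with an aluminium band and grey cap, 65 mm across, 190 mm high; origin under its centre.
- can_brown: Bystander: dark brown spray can with an aluminium band and red-brown cap, 65 mm across, 190 mm high; origin under its centre.
- tape: Bystander: white roll of tape lying flat, 100 mm outside, 30 mm high; origin under its centre.
- supply: Bystander: black bench power supply, 110 x 130 x 80 mm; origin under its centre.
There are look-alikes about, which are no part of the job. Leave any black or pink look-alike of the spacer2 alone.

How it is judged:
By the outcome, as a careful person would: the job done as asked, in the order asked, and still so for the second after the job is handed in, with the robot touching nothing.
Of spacer1, spacer2, spacer3 only 1 to 3 are there at a start; the rules pass over those that are not, and their reading is None.
At some moment in a run one of flange, spacer1, spacer2, spacer3 may be knocked a few centimetres aside while the robot is not near it.
It also fails if it takes over 210 s, if anything falls off the work surface, if the arm or the gripper's body presses on something with over 40 N, if the wrist force passes 120 N, or if a joint passes its speed limit or range.

## Working session

There is one attempt and no reset: what is moved stays moved. The work goes in short steps, Python scripts to look and compute and a shell command to move; the robot and the scene stay as the last step left them, time stands still between calls to the robot, and variables do not carry over. Pictures are saved under pics/ and viewed, and the job is handed in when it is done.

```bash
ls; mkdir -p pics
cat > h.py <<'E'
import numpy as np, cv2
from scipy.spatial.transform import Rotation as R
from plant import robot, snapshot
def st():
    s=robot.get_state()
    print('t',round(s['time_s'],2),'tcp',np.round(s['tcp_pos'],4),'rot',np.round(s['tool_rot'],3),'F',np.round(s['wrist_force'],1),'gap',round(s['finger_gap'],3),'j7',np.round(s['joint_positions'],2))
    return s
def snap(name,fn):
    s=robot.get_state(); d=snapshot(name)
    if name=='wrist':
        T=np.eye(4);T[:3,:3]=R.from_rotvec(s['tool_rot']).as_matrix();T[:3,3]=s['tcp_pos']
        c2w=T@np.array(d['tool_from_camera'])
    else: c2w=np.linalg.inv(np.array(d['world_to_cam']))
    cv2.imwrite('pics/'+fn+'.png',d['frame'][:,:,::-1])
    np.savez('pics/'+fn+'.npz',depth=d['depth'],frame=d['frame'],c2w=c2w,k=[d['fx'],d['fy'],d['cx'],d['cy']])
    return load(fn)
def load(fn):
    return dict(np.load('pics/'+fn+'.npz'))
def cloud(D):
    fx,fy,cx,cy=D['k'];z=D['depth'];v,u=np.mgrid[:z.shape[0],:z.shape[1]]
    p=np.stack([(u-cx)/fx*z,(v-cy)/fy*z,z],-1)
    P=p@D['c2w'][:3,:3].T+D['c2w'][:3,3]; P[z<=0]=np.nan
    return P
def pix(D,u,v,h=None):
    if h is None: return cloud(D)[int(v),int(u)]
    fx,fy,cx,cy=D['k'];r=D['c2w'][:3,:3]@np.array([(u-cx)/fx,(v-cy)/fy,1]);o=D['c2w'][:3,3]
    return o+r*(h-o[2])/r[2]
def proj(D,p):
    w=np.linalg.inv(D['c2w']);q=w[:3,:3]@np.array(p)+w[:3,3];fx,fy,cx,cy=D['k']
    return np.array([fx*q[0]/q[2]+cx,fy*q[1]/q[2]+cy])
def crop(D,fn,u0,v0,u1,v1,k=3):
    cv2.imwrite('pics/'+fn+'.png',cv2.resize(D['frame'][v0:v1,u0:u1,::-1],None,fx=k,fy=k,interpolation=cv2.INTER_CUBIC))
E
python3 - <<'E'
from h import *
s=st();print(R.from_rotvec(s['tool_rot']).as_matrix().round(3))
for n in('side','top','wrist'): snap(n,n+'0')
E
```

```text
pics
t 0.0 tcp [0.149  0.6579 0.2304] rot [-3.490e-01 -3.122e+00  3.000e-03] F [-0.4  0.3 -0.6] gap 1.001 j7 [-1.43  0.58  0.02  1.44 -0.01  1.13 -0.06]
[[-0.975  0.221 -0.   ]
 [ 0.221  0.975 -0.002]
 [-0.    -0.002 -1.   ]]
```

View pics/side0.png

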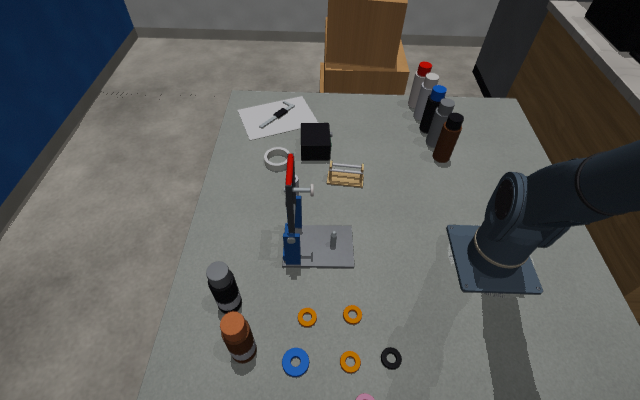

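View pics/top0.png

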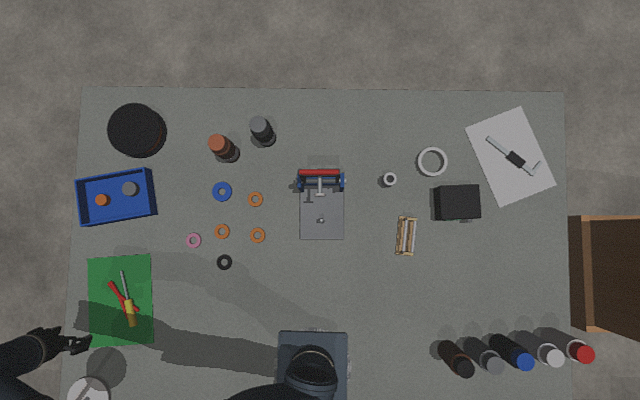

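View pics/wrist0.png

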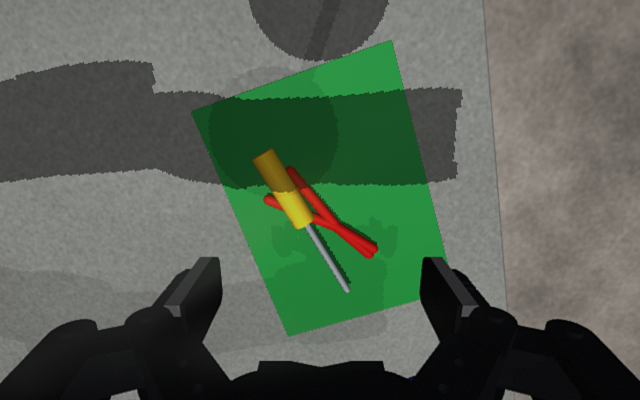

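The top view shows: blue flange (222,191); orange spacers (256,199), (222,231) and (258,235); look-alikes pink (194,240), black (224,262) and an orange/grey thing in the blue bin (101,200)/(129,188). It also shows the sleeve (389,179), press post (320,220), cradle (406,235), tape (432,161), supply (457,202) and cans (222,147), (262,130). Now I'll take measurements and a close crop.

Run:
```python
from h import *
D=load('top0');P=cloud(D);print(D['k'],D['c2w'].round(3))
f=D['frame'];hsv=cv2.cvtColor(f,cv2.COLOR_RGB2HSV)
def blob(m,name):
    n,l,s,c=cv2.connectedComponentsWithStats(m.astype(np.uint8))
    for i in range(1,n):
        if s[i,4]>40:
            q=P[l==i];zm=np.nanmedian(q[:,2])
            # centre from ray at mid visible
            print(name,c[i].round(1),s[i].tolist(),'z',zm.round(4),'xy',np.nanmean(q,0).round(4),'rng',np.nanmin(q,0).round(3),np.nanmax(q,0).round(3),'ray',pix(D,c[i][0],c[i][1],zm).round(4))
h,sa,v=[hsv[...,i].astype(int) for i in range(3)]
blob((h>8)&(h<22)&(sa>180)&(v>110),'orange')
blob((h>100)&(h<120)&(sa>150)&(v>90),'blue')
for n,(u0,v0,u1,v1) in dict(sleeve=(375,165,405,195),cradle=(390,205,425,265),press=(290,160,355,245)).items():
    q=P[v0:v1,u0:u1].reshape(-1,3);
    for lo,hi in((.008,.03),(.03,.06),(.06,.068),(.068,.09),(.09,.2),(.2,.3),(.3,.4)):
        m=(q[:,2]>lo)&(q[:,2]<hi)
        if m.sum()>2: print(n,lo,hi,m.sum(),q[m].mean(0).round(4),q[m].min(0).round(4),q[m].max(0).round(4))
crop(D,'c1',180,90,345,270,4)
crop(D,'c2',285,140,445,270,4)
```

```text
[405.46515194 405.46515194 318.89396273 195.69850502] [[ 0.022 -0.996  0.083  0.455]
 [-0.999 -0.02   0.029 -0.052]
 [-0.028 -0.083 -0.996  1.39 ]
 [ 0.     0.     0.     1.   ]]
blue [115.4 197.8] [75, 167, 76, 59, 2400] z 0.0114 xy [0.5482 0.6882 0.0193] rng [ 0.452  0.547 -0.   ] [0.65  0.809 0.068] ray [0.5486 0.6925 0.0114]
blue [221.5 191.2] [213, 182, 19, 19, 228] z 0.0146 xy [0.5783 0.3231 0.0145] rng [0.548 0.292 0.004] [0.61  0.354 0.026] ray [0.5782 0.3231 0.0146]
blue [524.9 361.5] [517, 353, 17, 18, 250] z 0.1908 xy [ 0.0952 -0.6107  0.1908] rng [ 0.07  -0.634  0.186] [ 0.119 -0.588  0.196] ray [ 0.0952 -0.6107  0.1908]
sleeve 0.008 0.03 28 [ 0.6187 -0.2373  0.0174] [ 0.5802 -0.2769  0.0082] [ 0.6664 -0.2023  0.0299]
sleeve 0.03 0.06 33 [ 0.6231 -0.2376  0.0462] [ 0.605  -0.2549  0.0306] [ 0.6391 -0.2196  0.0597]
sleeve 0.06 0.068 21 [ 0.6251 -0.2364  0.0655] [ 0.6046 -0.2574  0.061 ] [ 0.6476 -0.2216  0.0679]
sleeve 0.068 0.09 83 [ 0.6272 -0.2424  0.0712] [ 0.6074 -0.2628  0.068 ] [ 0.6473 -0.2208  0.0761]
cradle 0.008 0.03 355 [ 0.441  -0.2991  0.0118] [ 0.3524 -0.3685
[... 296 characters left out ...]
1  0.068 ] [ 0.5011 -0.2842  0.0811]
press 0.008 0.03 2109 [ 0.512  -0.0218  0.013 ] [ 0.4053 -0.1301  0.008 ] [0.6635 0.0776 0.0293]
press 0.03 0.06 103 [ 0.6124 -0.0107  0.0421] [ 0.5819 -0.0819  0.0327] [0.6311 0.0514 0.0597]
press 0.06 0.068 5 [ 0.5276 -0.0457  0.0656] [ 0.4857 -0.0884  0.0632] [ 0.5854 -0.0118  0.0668]
press 0.068 0.09 39 [ 0.5385 -0.0147  0.0783] [ 0.4791 -0.0783  0.0686] [0.6252 0.0525 0.0883]
press 0.09 0.2 295 [ 0.6033 -0.0212  0.1565] [ 0.5817 -0.0948  0.0946] [0.6287 0.0591 0.1983]
press 0.2 0.3 220 [ 0.5846 -0.0176  0.27  ] [ 0.5481 -0.0721  0.2005] [0.6068 0.0362 0.2896]
press 0.3 0.4 271 [ 0.6049 -0.019   0.3429] [ 0.5964 -0.0726  0.3011] [0.6157 0.0352 0.3513]
```

View pics/c1.png

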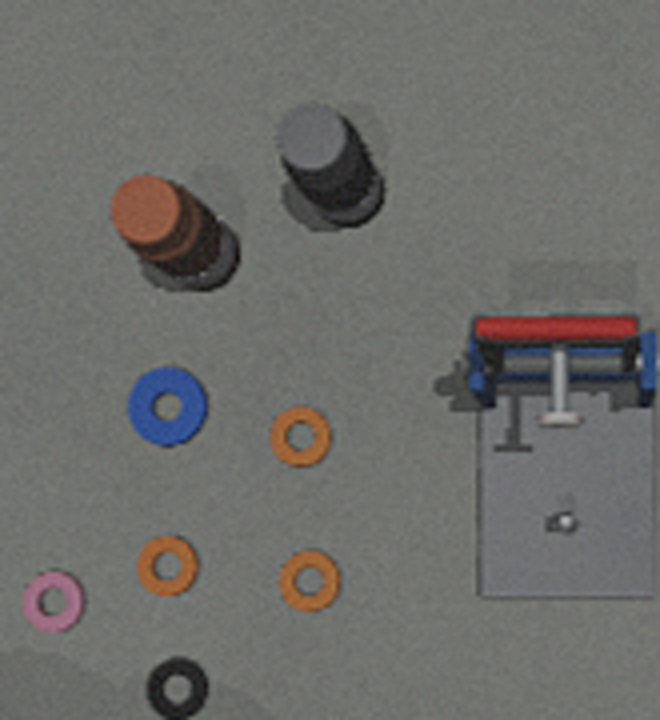

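View pics/c2.png

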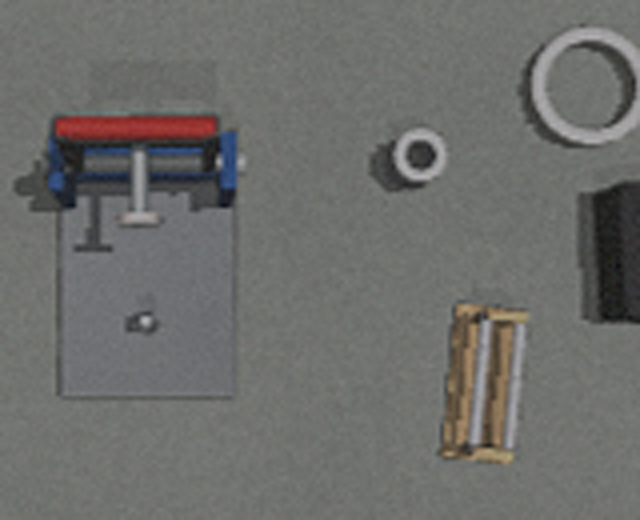

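Run:
```python
from h import *
D=load('top0');P=cloud(D)
f=D['frame'];hsv=cv2.cvtColor(f,cv2.COLOR_RGB2HSV)
h,sa,v=[hsv[...,i].astype(int) for i in range(3)]
m=((h>5)&(h<22)&(sa>140)&(v>90)).astype(np.uint8)
n,l,s,c=cv2.connectedComponentsWithStats(m)
for i in range(1,n):
    if 60<s[i,4]<400 and s[i,0]>170 and c[i][0]<300:
        print(c[i].round(1),s[i].tolist(),np.nanmedian(P[l==i],0).round(3),pix(D,*c[i],.012).round(4))
print('flange',pix(D,221.5,191.2,.014))
print('post',pix(D,321.75,220.4,.08),cloud(D)[217:224,318:325,2].round(3))
print('sleeve',pix(D,285+420/4,140+155/4,.07))
# handle red
m=((h<6)|(h>174))&(sa>150)&(v>80);m[:, :290]=0;m[:,350:]=0
q=P[m];q=q[q[:,2]>.32];print('handle',q.mean(0),q.min(0),q.max(0));u=q[:,:2]-q[:,:2].mean(0);print(np.linalg.eigh(u.T@u)[1])
# base plate
q=P[150:250,285:360].reshape(-1,3);q=q[(q[:,2]>.009)&(q[:,2]<.016)&(q[:,0]<.57)]
print(cv2.minAreaRect(q[:,:2].astype(np.float32)))
# cradle end boards
q=P[205:265,390:425].reshape(-1,3);q=q[q[:,2]>.055];r=cv2.minAreaRect(q[:,:2].astype(np.float32));print('cradle',r)
q=q[q[:,2]>.07];print(q[q[:,0]>.44].mean(0),q[q[:,0]<.44].mean(0))
D=snapshot('wrist');print(np.array(D['tool_from_camera']).round(3),D['fx'],D['cx'],D['cy'])
```

```text
[254.8 198.7] [248, 192, 15, 15, 121] [0.555 0.207 0.012] [0.5551 0.208  0.012 ]
[221.4 231.1] [215, 224, 14, 15, 121] [0.442 0.319 0.012] [0.442  0.3181 0.012 ]
[257.1 234.8] [250, 228, 15, 15, 124] [0.432 0.195 0.012] [0.4321 0.1955 0.012 ]
flange [0.57837522 0.32315439 0.014     ]
post [ 0.48425233 -0.02443807  0.08      ] [[0.012 0.01  0.013 0.014 0.01  0.01  0.009]
 [0.013 0.067 0.072 0.077 0.075 0.006 0.016]
 [0.014 0.078 0.082 0.081 0.081 0.067 0.009]
 [0.063 0.079 0.083 0.081 0.083 0.074 0.014]
 [0.011 0.074 0.081 0.084 0.074 0.069 0.019]
 [0.014 0.009 0.071 0.071 0.07  0.017 0.013]
 [0.012 0.01  0.009 0.011 0.014 0.009 0.011]]
sleeve [ 0.62489748 -0.24400668  0.07      ]
handle [ 0.6043106  -0.0188008   0.34486006] [ 0.59810038 -0.06951804  0.33733834] [0.6123336  0.0318586  0.35130537]
[[-0.99969818 -0.02456727]
 [-0.02456727  0.99969818]]
((0.48797887563705444, -0.03413748741149902), (0.2165428102016449, 0.16628752648830414), 88.370361328125)
cradle ((0.44157761335372925, -0.3062550723552704), (0.03894040361046791, 0.11773368716239929), 84.69515228271484)
[ 0.48896196 -0.31190506  0.07522376] [ 0.38963844 -0.3017764   0.07579757]
[[-0.001 -0.957 -0.289  0.075]
 [ 1.    -0.    -0.001  0.001]
 [ 0.001 -0.289  0.957 -0.142]
 [ 0.     0.     0.     1.   ]] 339.53905129044904 320.64498563194275 198.1846626684779
```

```bash
cat >> h.py <<'E'
def plan(x,y,z,yaw=None):
    s=st();M=R.from_rotvec(s['tool_rot']).as_matrix()
    d=M.T@(np.array([x,y,z])-s['tcp_pos'])*100
    cur=np.degrees(np.arctan2(M[1,0],M[0,0]));t=0
    if yaw is not None: t=-((yaw-cur+180)%360-180)
    print('shift cm',d.round(2),'turn',round(t,1),'curyaw',round(cur,1))
E
python3 -c "
from h import *
plan(.578,.323,.15,180)"
```

```text
t 0.2 tcp [0.1491 0.6581 0.2308] rot [-3.490e-01 -3.122e+00  2.000e-03] F [ 0.1  0.6 -0.1] gap 1.001 j7 [-1.43  0.58  0.02  1.44 -0.01  1.13 -0.06]
shift cm [-49.24 -23.2    8.1 ] turn -12.8 curyaw 167.2
```

```bash
python3 -m crank '[-5,-2.3,0.8,-1.3,8.5, -10,-4.6,1.6,-2.6,8.5, -15,-7,2.4,-3.9,8.5, -20,-9.4,3.2,-5.2,8.5, -25,-11.7,4,-6.5,8.5, -30,-14,4.8,-7.8,8.5, -35,-16.4,5.6,-9.1,8.5, -40,-18.8,6.4,-10.4,8.5, -45,-21.1,7.2,-11.7,8.5, -49.2,-23.2,8.1,-12.8,8.5]' 30
python3 -c "
from h import *
plan(.578,.323,.15,180)"
```

```text
time_s: 1.2
tcp_pos: [0.5404, 0.3525, 0.1581]
tool_rot: [-0.003, 3.142, -0.001]
wrist_force: [0.1, 0.5, 0.5]
finger_gap: 0.995
t 1.2 tcp [0.5404 0.3525 0.1581] rot [-3.000e-03  3.142e+00 -1.000e-03] F [0.1 0.5 0.5] gap 0.995 j7 [-0.64  0.6  -0.02  1.61  0.02  0.93  0.91]
shift cm [-3.75 -2.95  0.81] turn 0.1 curyaw -179.9
```

```bash
python3 -m crank '[-2,-1.5,0.4,0,8.5, -3.8,-3,0.8,0,8.5, -3.8,-3,0.8,0,8.5, -3.8,-3,0.8,0,8.5, -3.8,-3,0.8,0,8.5, -3.8,-3,0.8,0,8.5, -3.8,-3,0.8,0,8.5, -3.8,-3,0.8,0,8.5, -3.8,-3,0.8,0,8.5, -3.8,-3,0.8,0,8.5]'
python3 -c "
from h import *
st();D=snap('wrist','w1')"
```

```text
time_s: 2.2
tcp_pos: [0.5784, 0.3226, 0.1501]
tool_rot: [-0.003, 3.142, -0.001]
wrist_force: [0.4, -0.6, -0.2]
finger_gap: 0.994
t 2.2 tcp [0.5784 0.3226 0.1501] rot [-3.000e-03  3.142e+00 -1.000e-03] F [ 0.4 -0.6 -0.2] gap 0.994 j7 [-0.57  0.63 -0.02  1.57  0.02  0.94  0.98]
```

View pics/w1.png

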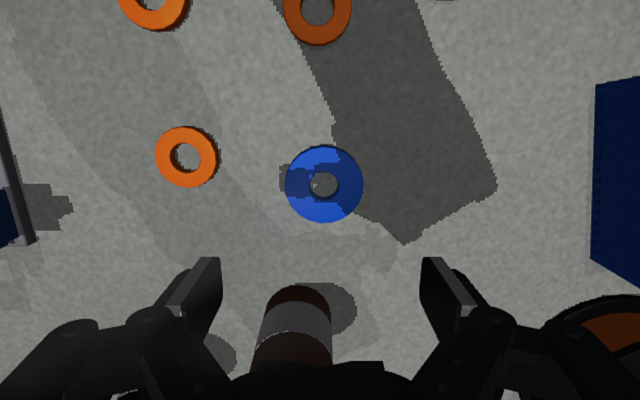

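```bash
cat >> h.py <<'E'
def ring(D,col,h,near=None,rmax=.06,verbose=True):
    """centre of ring tops of colour col; uses top-face points by unprojecting the colour mask at height h"""
    f=D['frame'];hsv=cv2.cvtColor(f,cv2.COLOR_RGB2HSV);a,b,c=[hsv[...,i].astype(int) for i in range(3)]
    m=((a>5)&(a<24)&(b>140)&(c>60)) if col=='orange' else ((a>100)&(a<125)&(b>140)&(c>50))
    n,l,s,ce=cv2.connectedComponentsWithStats(m.astype(np.uint8));out=[]
    P=cloud(D)
    for i in range(1,n):
        if s[i,4]<60: continue
        if near is not None and np.hypot(*(pix(D,*ce[i],h)[:2]-near))>rmax: continue
        v,u=np.nonzero((l==i)&(np.abs(P[...,2]-h)<.005))
        if len(u)<20: continue
        w=np.array([pix(D,x,y,h)[:2] for x,y in zip(u,v)]).astype(np.float32)
        cc,r=cv2.minEnclosingCircle(w)
        out.append((np.array(cc),r));
        if verbose: print(col,'px',ce[i].round(0),'enclosing',np.round(cc,4),'r',round(r,4),'mean',w.mean(0).round(4),'medz',np.nanmedian(P[l==i][:,2]).round(4),s[i,4])
    return out
E
python3 -c "
from h import *
D=load('w1');ring(D,'blue',.014,[.578,.323]);ring(D,'orange',.012)"
```

```text
blue px [324. 184.] enclosing [0.5761 0.3262] r 0.0336 mean [0.5752 0.3261] medz 0.0135 4152
orange px [153.  13.] enclosing [0.437  0.1993] r 0.0248 mean [0.4452 0.199 ] medz 0.0116 1292
orange px [317.  22.] enclosing [0.4417 0.3205] r 0.0256 mean [0.4508 0.3208] medz 0.0116 1781
orange px [185. 157.] enclosing [0.5526 0.2109] r 0.026 mean [0.5523 0.2109] medz 0.0115 2283
```

```bash
python3 -m crank '[0.2,0.3,3,0,8.5, 0.2,0.3,6,0,8.5, 0.2,0.3,9,0,8.5, 0.2,0.3,11,0,8.5, 0.2,0.3,13,0,8.5, 0.2,0.3,14,0,8.5, 0.2,0.3,14.6,0,8.5, 0.2,0.3,15,0,8.5, 0.2,0.3,15.2,0,8.5, 0.2,0.3,15.2,0,8.5]'
python3 -m crank '[0,0,0,0,6.5, 0,0,0,0,6.5, 0,0,0,0,6.5, 0,0,0,0,6.3, 0,0,0,0,6.3, 0,0,0,0,6.3, 0,0,0,0,6.3, 0,0,0,0,6.3, 0,0,-2,0,6.3, 0,0,-4,0,6.3]' 35
python3 -c "
from h import *
st();D=snap('wrist','w2')"
```

```text
time_s: 3.25
tcp_pos: [0.5767, 0.3256, -0.0014]
tool_rot: [-0.003, 3.141, -0.001]
wrist_force: [-0.4, 0.8, -0.5]
finger_gap: 0.998
time_s: 4.25
tcp_pos: [0.5764, 0.3255, 0.039]
tool_rot: [0.003, -3.142, 0.001]
wrist_force: [0.6, 0.2, 0.5]
finger_gap: 0.77
t 4.25 tcp [0.5764 0.3255 0.039 ] rot [ 3.000e-03 -3.142e+00  1.000e-03] F [0.6 0.2 0.5] gap 0.77 j7 [-0.57  0.75 -0.02  1.67  0.03  0.72  0.96]
```

View pics/w2.png

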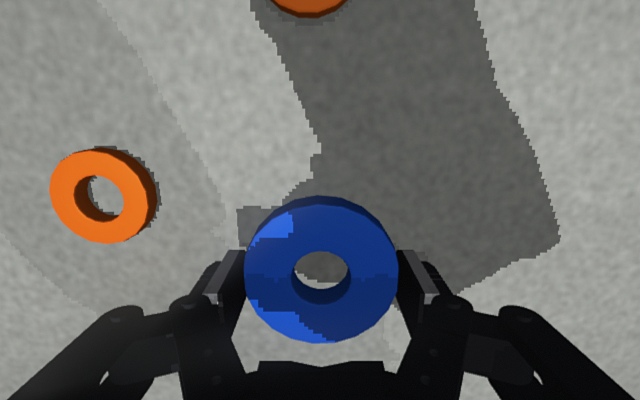

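```bash
python3 -c "
from h import *
D=load('w2');P=cloud(D)
m=np.zeros((400,640),bool);m[195:345,240:402]=1
f=D['frame'].astype(int);m&=(f[...,2]>1.5*f[...,0])&(f[...,2]>50)
q=P[m];print(np.nanpercentile(q[:,2],[10,30,50,70,90]))
z=np.nanpercentile(q[:,2],70)
s=ring(D,'blue',z,[.5764,.3255]); 
top=q[abs(q[:,2]-z)<.004];print(top.min(0),top.max(0))
"
```

```text
[0.0505642  0.05197298 0.05234153 0.0526785  0.05314327]
blue px [321. 271.] enclosing [0.5746 0.3266] r 0.0343 mean [0.5733 0.3267] medz 0.0524 16130
[0.54196164 0.29362316 0.04868158] [0.60994112 0.35960126 0.05461533]
```

```bash
python3 -m crank '[0.5,-1,-4,0,6.3, 2,-4,-7,0,6.3, 4,-8,-10,0,6.3, 6,-12,-10,0,6.3, 8,-16,-10,0,6.3, 10,-20,-10,0,6.3, 12,-24,-10,0,6.3, 12.6,-28,-10,0,6.3, 12.6,-31.5,-10,0,6.3, 12.6,-35,-10,0,6.3]'
python3 -c "
from h import *
st();D=snap('wrist','w3');snap('side','s3')"
```

```text
time_s: 5.3
tcp_pos: [0.4522, -0.0254, 0.1422]
tool_rot: [-0.002, 3.136, 0.003]
wrist_force: [1.3, -0.7, -0.5]
finger_gap: 0.773
t 5.3 tcp [ 0.4522 -0.0254  0.1422] rot [-2.000e-03  3.136e+00  3.000e-03] F [ 1.3 -0.7 -0.5] gap 0.773 j7 [-0.02  0.37 -0.03  2.12  0.02  0.65  1.51]
```

View pics/w3.png

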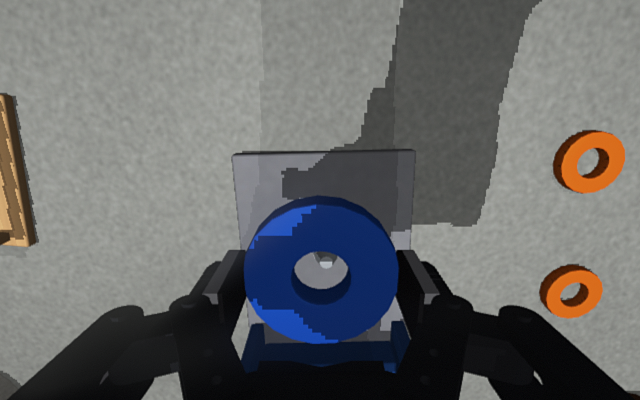

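View pics/s3.png

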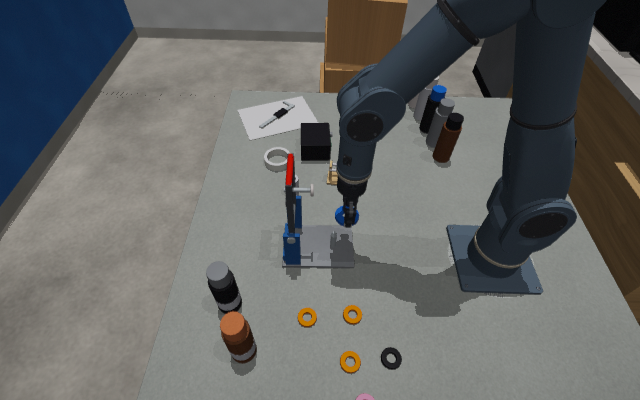

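```bash
python3 -c "
from h import *
D=load('w3');crop(D,'c3',270,220,380,320,6)
for u in (325,327,329): print(pix(D,u,262,.08), pix(D,u,262))
z=.1422+.0135
ring(D,'blue',z,[.452,-.025])"
```

```text
[ 0.48373137 -0.02115636  0.08      ] [ 0.48418882 -0.02114236  0.0791309 ]
[ 0.48373142 -0.01982244  0.08      ] [ 0.48406672 -0.01980801  0.07936297]
[ 0.48373147 -0.01848849  0.08      ] [ 0.48408713 -0.01846877  0.0793243 ]
blue px [321. 271.] enclosing [ 0.4507 -0.0244] r 0.0344 mean [ 0.4492 -0.0242] medz 0.1556 15984
```

View pics/c3.png

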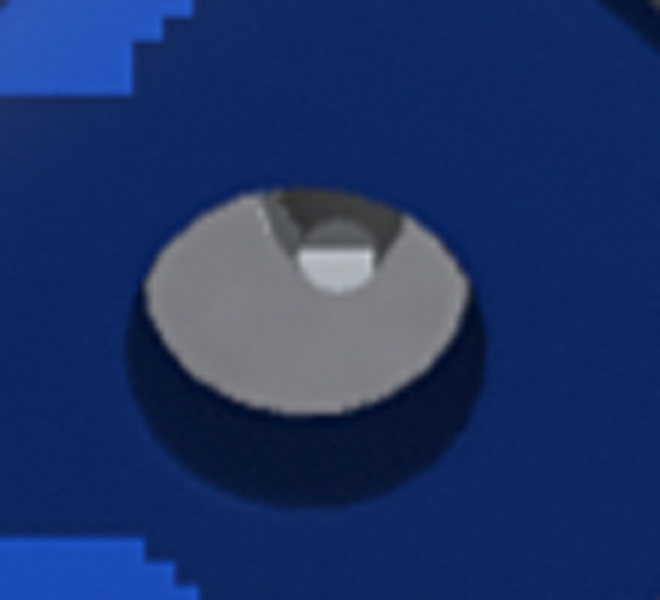

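```bash
python3 -m crank '[-0.8,0.1,0,0,6.3, -1.6,0.2,0,0,6.3, -2.4,0.3,0.5,0,6.3, -3.2,0.35,1,0,6.3, -3.2,0.35,2,0,6.3, -3.2,0.35,2.5,0,6.3, -3.2,0.35,3,0,6.3, -3.2,0.35,3,0,6.3, -3.2,0.35,3,0,6.3, -3.2,0.35,3,0,6.3]'
python3 -c "
from h import *
st();D=snap('wrist','w4');crop(D,'c4',230,180,410,350,4);snap('side','s4')"
```

```text
time_s: 6.4
tcp_pos: [0.4843, -0.0256, 0.1124]
tool_rot: [0.009, 3.136, -0.0]
wrist_force: [-0.1, -0.1, -0.3]
finger_gap: 0.774
t 6.4 tcp [ 0.4843 -0.0256  0.1124] rot [ 0.009  3.136 -0.   ] F [-0.1 -0.1 -0.3] gap 0.774 j7 [-0.02  0.45 -0.03  2.08  0.02  0.6   1.5 ]
```

View pics/c4.png

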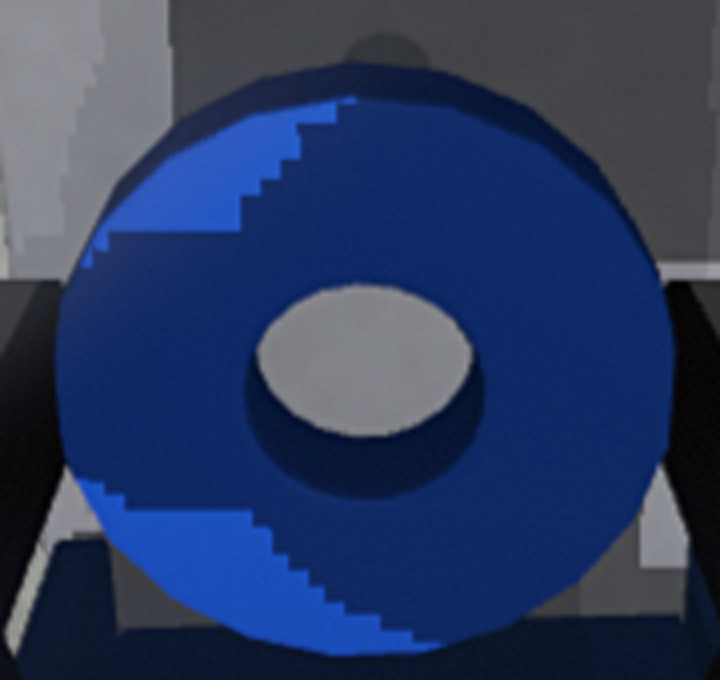

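View pics/s4.png

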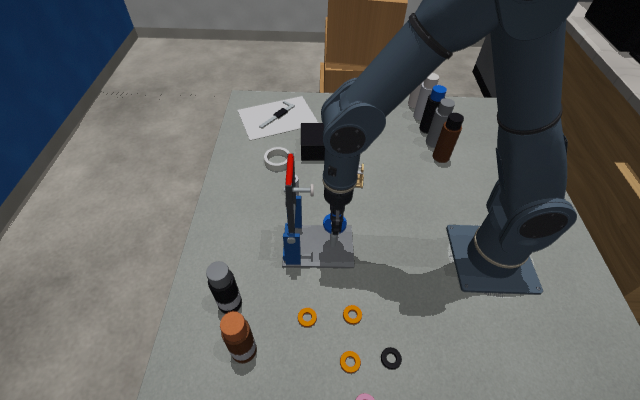

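```bash
python3 -c "
from h import *
D=load('w4');print(proj(D,[.4833,-.0204,.08]),proj(D,[.4843,-.0244,.08]))
plan(.484,-.0215,.1124,180)
s=robot.get_state();print(s['qvel'],R.from_rotvec(s['tool_rot']).as_matrix().round(4))"
```

```text
[327.83039814 234.57190205] [320.63530654 236.27331053]
t 6.5 tcp [ 0.4843 -0.0256  0.1125] rot [ 0.009  3.136 -0.   ] F [ 0.6  0.3 -1. ] gap 0.77 j7 [-0.02  0.45 -0.03  2.08  0.02  0.6   1.5 ]
shift cm [0.04 0.41 0.01] turn -0.3 curyaw 179.7
[-0.00085483  0.00011144 -0.00047242  0.00055157  0.00222128 -0.00033424
  0.00109001] [[-1.0e+00  5.6e-03  5.8e-03]
 [ 5.6e-03  1.0e+00 -1.0e-04]
 [-5.8e-03 -1.0e-04 -1.0e+00]]
```

```bash
python3 -m crank '[0,0.4,0,0,6.3, 0,0.4,0,0,6.3, 0,0.4,0,0,6.3, 0,0.4,0,0,6.3, 0,0.4,0,0,6.3, 0,0.4,0,0,6.3, 0,0.4,0,0,6.3, 0,0.4,0,0,6.3, 0,0.4,0,0,6.3, 0,0.4,0,0,6.3]'
python3 -c "
from h import *
plan(.484,-.0215,.1124,180)"
```

```text
time_s: 7.5
tcp_pos: [0.4844, -0.0215, 0.1125]
tool_rot: [0.009, 3.136, -0.0]
wrist_force: [-0.6, 0.3, -0.0]
finger_gap: 0.77
t 7.5 tcp [ 0.4844 -0.0215  0.1125] rot [ 0.009  3.136 -0.   ] F [-0.6  0.3 -0. ] gap 0.77 j7 [-0.03  0.45 -0.03  2.08  0.02  0.6   1.49]
shift cm [0.04 0.   0.01] turn -0.3 curyaw 179.7
```

```bash
python3 -m crank '[0,0,0.7,0,6.3, 0,0,1.4,0,6.3, 0,0,2.1,0,6.3, 0,0,2.8,0,6.3, 0,0,3.5,0,6.3, 0,0,4.2,0,6.3, 0,0,4.9,0,6.3, 0,0,5.5,0,6.3, 0,0,5.5,0,6.3, 0,0,5.5,0,6.3]'
python3 -c "
from h import *
st();D=snap('wrist','w5');crop(D,'c5',230,180,410,350,4)"
```

```text
time_s: 8.5
tcp_pos: [0.4847, -0.0216, 0.0574]
tool_rot: [0.009, 3.136, -0.0]
wrist_force: [-0.1, 0.8, -0.5]
finger_gap: 0.766
t 8.5 tcp [ 0.4847 -0.0216  0.0574] rot [ 0.009  3.136 -0.   ] F [-0.1  0.8 -0.5] gap 0.766 j7 [-0.04  0.55 -0.02  2.13  0.03  0.46  1.48]
```

View pics/c5.png

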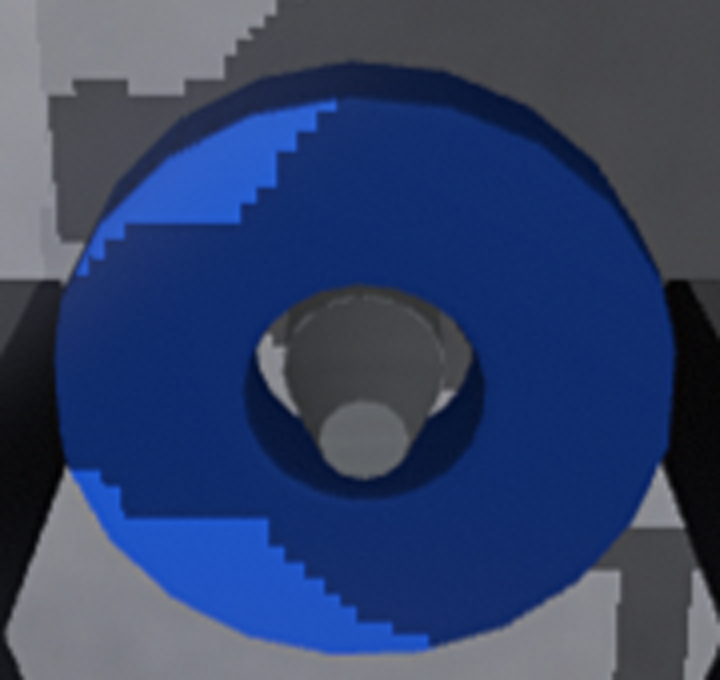

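```bash
python3 -m crank '[0,0,0.8,0,6.3, 0,0,1.6,0,6.3, 0,0,2.4,0,6.3, 0,0,3.2,0,6.3, 0,0,3.8,0,6.3, 0,0,4.2,0,6.3, 0,0,4.4,0,6.3, 0,0,4.4,0,6.3, 0,0,4.4,0,6.3, 0,0,4.4,0,6.3]'
python3 -c "
from h import *
st()"
```

```text
time_s: 9.55
tcp_pos: [0.4852, -0.0216, 0.0138]
tool_rot: [0.009, 3.135, -0.0]
wrist_force: [0.3, -0.4, -1.1]
finger_gap: 0.77
t 9.55 tcp [ 0.4852 -0.0216  0.0138] rot [ 0.009  3.135 -0.   ] F [ 0.3 -0.4 -1.1] gap 0.77 j7 [-0.04  0.63 -0.02  2.16  0.04  0.35  1.48]
```

```bash
python3 -m crank '[0,0,0,0,8.5, 0,0,0,0,8.5, 0,0,0,0,8.5, 0,0,-1,0,8.5, 0,0,-3,0,8.5, 0,0,-5.5,0,8.5, 0,0,-8,0,8.5, 0,0,-10.5,0,8.5, 0,0,-13,0,8.5, 0,0,-15,0,8.5]'
python3 -c "
from h import *
st();D=snap('wrist','w6');T=snap('top','t6');ring(T,'orange',.012);ring(T,'blue',.026,[.48,-.02])"
```

```text
time_s: 10.55
tcp_pos: [0.4843, -0.0216, 0.1661]
tool_rot: [0.009, 3.134, 0.0]
wrist_force: [0.3, -0.3, 0.3]
finger_gap: 0.999
t 10.55 tcp [ 0.4843 -0.0216  0.1661] rot [0.009 3.134 0.   ] F [ 0.3 -0.3  0.3] gap 0.999 j7 [-0.03  0.37 -0.03  2.02  0.02  0.74  1.5 ]
orange px [255. 199.] enclosing [0.5544 0.2075] r 0.0247 mean [0.5548 0.2088] medz 0.0124 121
orange px [222. 231.] enclosing [0.442  0.3181] r 0.0248 mean [0.4429 0.3181] medz 0.0124 121
orange px [257. 235.] enclosing [0.4318 0.1959] r 0.0247 mean [0.4318 0.1959] medz 0.0119 125
```

View pics/w6.png

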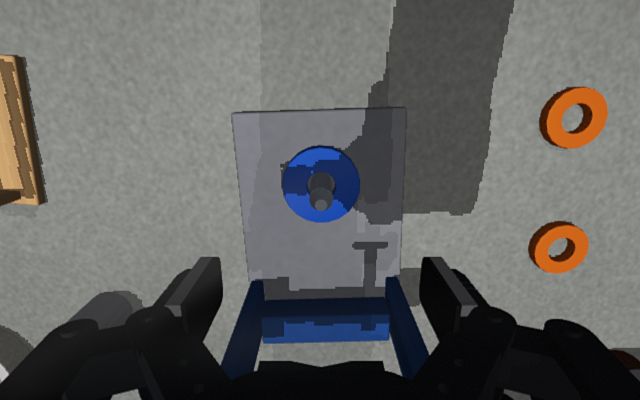

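```bash
python3 -m crank '[1,4,1,0,8.5, 2,8,2,0,8.5, 3,12,3,0,8.5, 4,16,4,0,8.5, 5.3,20,4.5,0,8.5, 5.3,22,4.5,0,8.5, 5.3,22,4.5,0,8.5, 5.3,22,4.5,0,8.5, 5.3,22,4.5,0,8.5, 5.3,22,4.5,0,8.5]'
python3 -c "
from h import *
s=st();D=snap('wrist','w7');o=ring(D,'orange',.012,[.431,.197])
plan(*o[0][0],.001,180)"
```

```text
time_s: 11.65
tcp_pos: [0.4345, 0.1974, 0.1214]
tool_rot: [0.012, 3.13, -0.001]
wrist_force: [0.2, -0.4, 0.3]
finger_gap: 0.992
t 11.65 tcp [0.4345 0.1974 0.1214] rot [ 1.20e-02  3.13e+00 -1.00e-03] F [ 0.2 -0.4  0.3] gap 0.992 j7 [-0.5   0.43 -0.03  2.09  0.04  0.61  1.  ]
orange px [320. 188.] enclosing [0.4292 0.1979] r 0.0258 mean [0.4287 0.1981] medz 0.0114 2651
t 11.7 tcp [0.4346 0.1975 0.1215] rot [ 0.012  3.13  -0.   ] F [ 0.8  0.3 -0. ] gap 0.994 j7 [-0.5   0.43 -0.04  2.09  0.04  0.61  1.  ]
shift cm [ 0.67  0.04 12.04] turn -0.4 curyaw 179.6
```

View pics/w7.png

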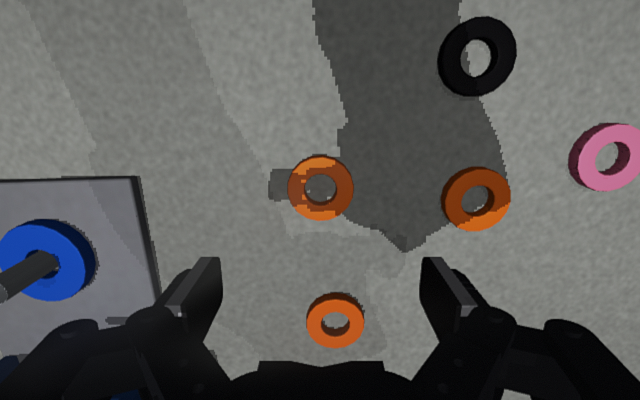

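```bash
python3 -m crank '[0.3,0,3,0,8.5, 0.6,0,6,0,8.5, 0.6,0,9,0,8.5, 0.6,0,11,0,8.5, 0.6,0,12,0,8.5, 0.6,0,12.3,0,8.5, 0.6,0,12.3,0,8.5, 0.6,0,12.3,0,4.8, 0.6,0,12.3,0,4.8, 0.6,0,12.3,0,4.8]' 35
python3 -m crank '[0,0,0,0,4.8, 0,0,0,0,4.8, 0,0,0,0,4.8, 0,0,-1,0,4.8, 0,0,-3,0,4.8, 0,0,-6,0,4.8, 0,0,-9,0,4.8, 0,0,-12,0,4.8, 0,0,-12,0,4.8, 0,0,-12,0,4.8]'
python3 -c "
from h import *
s=st();D=snap('wrist','w8');ring(D,'orange',s['tcp_pos'][2]+.012,s['tcp_pos'][:2])"
```

```text
time_s: 12.7
tcp_pos: [0.4304, 0.1978, -0.0006]
tool_rot: [0.012, 3.129, 0.001]
wrist_force: [-0.9, -0.5, 8.4]
finger_gap: 0.581
time_s: 13.7
tcp_pos: [0.4291, 0.1978, 0.1202]
tool_rot: [0.013, 3.127, 0.002]
wrist_force: [-0.4, -0.8, -1.4]
finger_gap: 0.582
t 13.7 tcp [0.4291 0.1978 0.1202] rot [1.300e-02 3.127e+00 2.000e-03] F [-0.4 -0.8 -1.4] gap 0.582 j7 [-0.51  0.42 -0.04  2.11  0.04  0.6   0.99]
orange px [322. 278.] enclosing [0.4274 0.1986] r 0.0267 mean [0.4264 0.1989] medz 0.132 9633
```

View pics/w8.png

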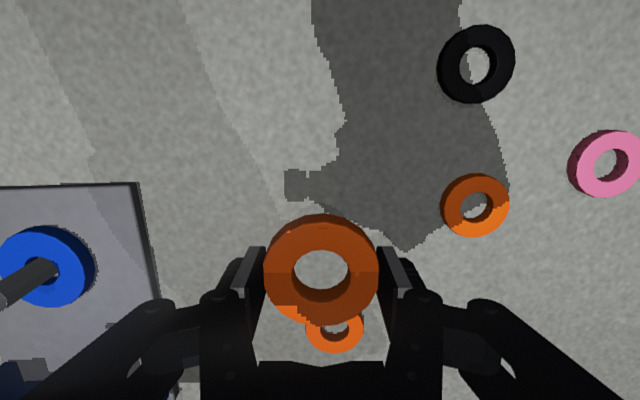

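```bash
python3 -m crank '[-0.5,-4,-0.5,0,4.8, -1,-8,-0.5,0,4.8, -2,-12,-0.5,0,4.8, -3,-16,-0.5,0,4.8, -4,-19,-0.5,0,4.8, -5.6,-22,-0.5,0,4.8, -5.6,-22,-0.5,0,4.8, -5.6,-22,-0.5,0,4.8, -5.6,-22,-0.5,0,4.8, -5.6,-22,-0.5,0,4.8]'
python3 -c "
from h import *
plan(.485,-.0216,.066,180)"
```

```text
time_s: 14.75
tcp_pos: [0.4822, -0.0217, 0.1246]
tool_rot: [0.009, 3.13, 0.001]
wrist_force: [0.3, -0.7, -0.2]
finger_gap: 0.578
t 14.75 tcp [ 0.4822 -0.0217  0.1246] rot [9.00e-03 3.13e+00 1.00e-03] F [ 0.3 -0.7 -0.2] gap 0.578 j7 [-0.02  0.43 -0.05  2.08  0.03  0.63  1.48]
shift cm [-0.21  0.01  5.86] turn -0.3 curyaw 179.7
```

```bash
python3 -m crank '[-0.1,0,0,0,4.8, -0.2,0,0.7,0,4.8, -0.2,0,1.4,0,4.8, -0.2,0,2.1,0,4.8, -0.2,0,2.8,0,4.8, -0.2,0,3.5,0,4.8, -0.2,0,4.2,0,4.8, -0.2,0,4.9,0,4.8, -0.2,0,5.5,0,4.8, -0.2,0,5.8,0,4.8]'
python3 -c "
from h import *
st();D=snap('wrist','w9');crop(D,'c9',230,180,410,350,4)"
```

```text
time_s: 15.75
tcp_pos: [0.4847, -0.0217, 0.0659]
tool_rot: [0.009, 3.13, 0.001]
wrist_force: [-0.1, -0.4, 0.0]
finger_gap: 0.583
t 15.75 tcp [ 0.4847 -0.0217  0.0659] rot [9.00e-03 3.13e+00 1.00e-03] F [-0.1 -0.4  0. ] gap 0.583 j7 [-0.02  0.53 -0.04  2.13  0.05  0.48  1.46]
```

View pics/c9.png

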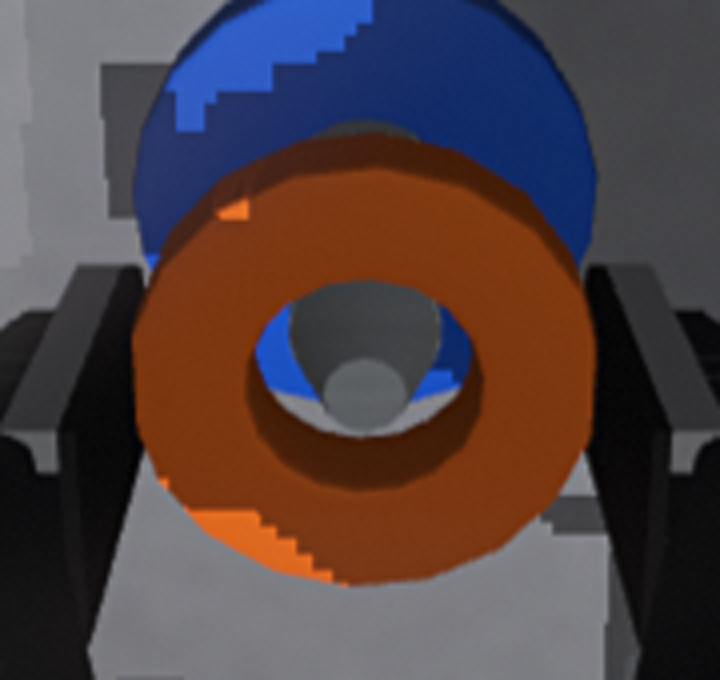

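```bash
python3 -m crank '[0,0,0.8,0,4.8, 0,0,1.6,0,4.8, 0,0,2.4,0,4.8, 0,0,3.1,0,4.8, 0,0,3.5,0,4.8, 0,0,3.8,0,4.8, 0,0,3.8,0,4.8, 0,0,3.8,0,4.8, 0,0,3.8,0,6, 0,0,3.8,0,8.5]'
python3 -m crank '[0,0,0,0,8.5, 0,0,0,0,8.5, 0,0,-1,0,8.5, 0,0,-3,0,8.5, 0,0,-5.5,0,8.5, 0,0,-8,0,8.5, 0,0,-10.5,0,8.5, 0,0,-13,0,8.5, 0,0,-13,0,8.5, 0,0,-13,0,8.5]'
python3 -c "
from h import *
st();D=snap('wrist','w10');crop(D,'c10',230,100,410,270,4);T=snap('top','t10');ring(T,'orange',.012);ring(D,'orange',.038,[.484,-.02])
plan(.442,.32,.12,180)"
```

```text
time_s: 16.8
tcp_pos: [0.4852, -0.0217, 0.0281]
tool_rot: [0.009, 3.13, 0.001]
wrist_force: [0.6, 0.4, 0.5]
finger_gap: 0.85
time_s: 17.8
tcp_pos: [0.4839, -0.0218, 0.1589]
tool_rot: [0.01, 3.128, 0.002]
wrist_force: [-0.0, 0.5, -0.2]
finger_gap: 0.996
t 17.8 tcp [ 0.4839 -0.0218  0.1589] rot [1.000e-02 3.128e+00 2.000e-03] F [-0.   0.5 -0.2] gap 0.996 j7 [-0.01  0.38 -0.05  2.03  0.03  0.72  1.48]
orange px [255. 199.] enclosing [0.5553 0.2075] r 0.0246 mean [0.5562 0.2075] medz 0.0122 122
orange px [221. 231.] enclosing [0.4419 0.3182] r 0.0249 mean [0.4422 0.3184] medz 0.0124 121
orange px [321. 188.] enclosing [ 0.4837 -0.0206] r 0.0256 mean [ 0.4815 -0.0205] medz 0.0375 2118
t 17.9 tcp [ 0.4832 -0.0218  0.1577] rot [1.000e-02 3.131e+00 1.000e-03] F [ 0.2 -0.8  0.6] gap 0.993 j7 [-0.01  0.38 -0.05  2.04  0.03  0.72  1.48]
shift cm [ 4.37 34.15  3.76] turn -0.3 curyaw 179.7
```

View pics/c10.png

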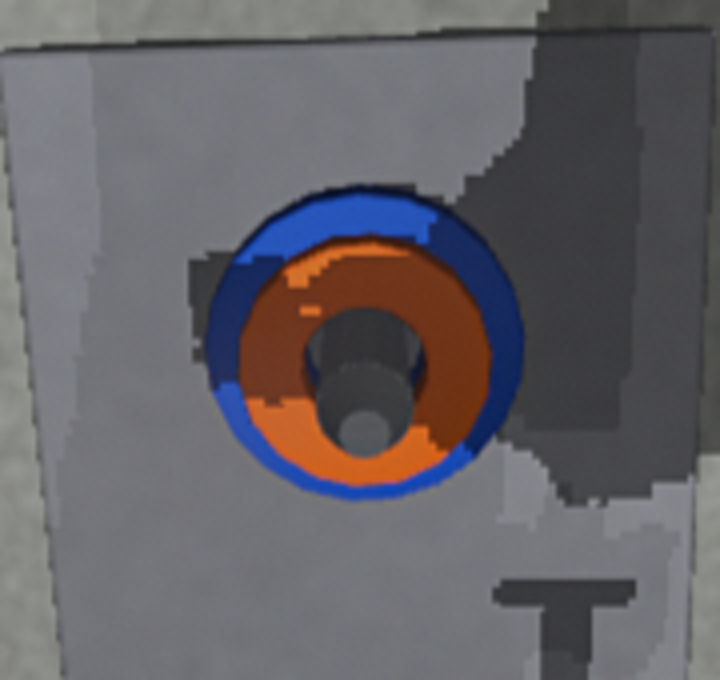

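```bash
python3 -m crank '[0.5,4,0.5,0,8.5, 1,8,1,0,8.5, 2,12,1.5,0,8.5, 2.5,16,2,0,8.5, 3,20,2.5,0,8.5, 3.5,24,3,0,8.5, 4,28,3.5,0,8.5, 4.3,32,3.8,0,8.5, 4.3,34.2,3.8,0,8.5, 4.3,34.2,3.8,0,8.5]'
python3 -c "
from h import *
s=st();D=snap('wrist','w11');o=ring(D,'orange',.012,[.442,.319])
plan(*o[0][0],.002,180)"
```

```text
time_s: 18.9
tcp_pos: [0.4412, 0.3244, 0.1183]
tool_rot: [0.001, 3.133, 0.003]
wrist_force: [0.3, -0.0, 0.1]
finger_gap: 1.0
t 18.9 tcp [0.4412 0.3244 0.1183] rot [1.000e-03 3.133e+00 3.000e-03] F [ 0.3 -0.   0.1] gap 1.0 j7 [-0.69  0.51 -0.05  1.92  0.05  0.7   0.8 ]
orange px [314. 193.] enclosing [0.4392 0.3206] r 0.0257 mean [0.4386 0.3206] medz 0.0114 2655
t 18.95 tcp [0.4417 0.3217 0.1184] rot [0.005 3.133 0.   ] F [-0.5 -0.6 -0.5] gap 0.994 j7 [-0.68  0.51 -0.05  1.92  0.05  0.7   0.8 ]
shift cm [ 0.35 -0.11 11.63] turn -0.2 curyaw 179.8
```

```bash
python3 -m crank '[0.3,-0.1,3,0,8.5, 0.3,-0.1,6,0,8.5, 0.3,-0.1,9,0,8.5, 0.3,-0.1,10.5,0,8.5, 0.3,-0.1,11.3,0,8.5, 0.3,-0.1,11.6,0,8.5, 0.3,-0.1,11.6,0,8.5, 0.3,-0.1,11.6,0,4.8, 0.3,-0.1,11.6,0,4.8, 0.3,-0.1,11.6,0,4.8]' 35
python3 -m crank '[0,0,0,0,4.8, 0,0,0,0,4.8, 0,0,0,0,4.8, 0,0,-1,0,4.8, 0,0,-3,0,4.8, 0,0,-6,0,4.8, 0,0,-9,0,4.8, 0,0,-12,0,4.8, 0,0,-12,0,4.8, 0,0,-12,0,4.8]'
python3 -c "
from h import *
s=st();D=snap('wrist','w12');ring(D,'orange',s['tcp_pos'][2]+.012,s['tcp_pos'][:2]);plan(.485,-.0217,.125,180)"
```

```text
time_s: 19.95
tcp_pos: [0.4401, 0.321, 0.0036]
tool_rot: [0.005, 3.131, 0.001]
wrist_force: [-3.0, -1.6, 14.8]
finger_gap: 0.584
time_s: 20.95
tcp_pos: [0.4391, 0.321, 0.1244]
tool_rot: [0.005, 3.13, 0.003]
wrist_force: [-0.4, 0.8, -0.7]
finger_gap: 0.586
t 20.95 tcp [0.4391 0.321  0.1244] rot [5.00e-03 3.13e+00 3.00e-03] F [-0.4  0.8 -0.7] gap 0.586 j7 [-0.68  0.5  -0.05  1.93  0.05  0.71  0.8 ]
orange px [320. 265.] enclosing [0.4363 0.322 ] r 0.0247 mean [0.4355 0.3221] medz 0.1319 7626
t 21.0 tcp [0.4386 0.3206 0.1235] rot [5.000e-03 3.132e+00 1.000e-03] F [-0.1 -0.4 -1.3] gap 0.58 j7 [-0.68  0.5  -0.05  1.93  0.05  0.71  0.8 ]
shift cm [ -4.75 -34.22  -0.13] turn -0.2 curyaw 179.8
```

View pics/w12.png

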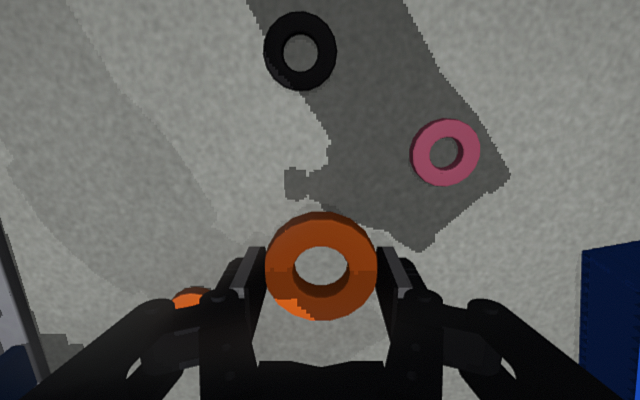

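```bash
python3 -m crank '[-0.5,-4,-0.5,0,4.8, -1,-8,-0.5,0,4.8, -1.5,-12,-0.5,0,4.8, -2,-16,-0.5,0,4.8, -2.5,-20,-0.5,0,4.8, -3,-24,-0.5,0,4.8, -4,-28,-0.5,0,4.8, -4.7,-32,-0.5,0,4.8, -4.7,-34.2,-0.5,0,4.8, -4.7,-34.2,-0.5,0,4.8]'
python3 -m crank '[0,0,0,0,4.8, 0,0,0,0,4.8, 0,0,0,0,4.8, 0,0,0,0,4.8, 0,0,0,0,4.8, 0,0,0,0,4.8, 0,0,0,0,4.8, 0,0,0,0,4.8, 0,0,0,0,4.8, 0,0,0,0,4.8]'
python3 -c "
from h import *
plan(.485,-.0217,.07,180)"
```

```text
time_s: 22.0
tcp_pos: [0.4834, -0.0255, 0.1275]
tool_rot: [0.014, 3.134, -0.001]
wrist_force: [0.2, -0.2, -0.3]
finger_gap: 0.583
time_s: 23.0
tcp_pos: [0.4834, -0.0255, 0.1275]
tool_rot: [0.014, 3.134, -0.001]
wrist_force: [-0.5, 1.2, -0.1]
finger_gap: 0.578
t 23.0 tcp [ 0.4834 -0.0255  0.1275] rot [ 1.400e-02  3.134e+00 -1.000e-03] F [-0.5  1.2 -0.1] gap 0.578 j7 [ 0.    0.43 -0.07  2.07  0.05  0.64  1.47]
shift cm [-0.11  0.39  5.75] turn -0.5 curyaw 179.5
```

```bash
python3 -m crank '[-0.1,0.2,0,-0.5,4.8, -0.1,0.4,0,-0.5,4.8, -0.1,0.4,0.7,-0.5,4.8, -0.1,0.4,1.5,-0.5,4.8, -0.1,0.4,2.3,-0.5,4.8, -0.1,0.4,3.1,-0.5,4.8, -0.1,0.4,3.9,-0.5,4.8, -0.1,0.4,4.7,-0.5,4.8, -0.1,0.4,5.4,-0.5,4.8, -0.1,0.4,5.7,-0.5,4.8]'
python3 -c "
from h import *
st();D=snap('wrist','w13');crop(D,'c13',230,180,410,350,4);plan(.485,-.0217,.042,180)"
```

```text
time_s: 24.0
tcp_pos: [0.4845, -0.0216, 0.0696]
tool_rot: [0.0, 3.135, -0.001]
wrist_force: [0.8, -0.2, -0.3]
finger_gap: 0.583
t 24.0 tcp [ 0.4845 -0.0216  0.0696] rot [ 0.000e+00  3.135e+00 -1.000e-03] F [ 0.8 -0.2 -0.3] gap 0.583 j7 [-0.01  0.52 -0.06  2.12  0.07  0.49  1.45]
t 24.05 tcp [ 0.4845 -0.0216  0.0696] rot [ 0.000e+00  3.136e+00 -1.000e-03] F [-0.  -0.3 -0.1] gap 0.583 j7 [-0.01  0.52 -0.06  2.12  0.07  0.49  1.45]
shift cm [-0.03 -0.01  2.76] turn -0.0 curyaw 180.0
```

View pics/c13.png

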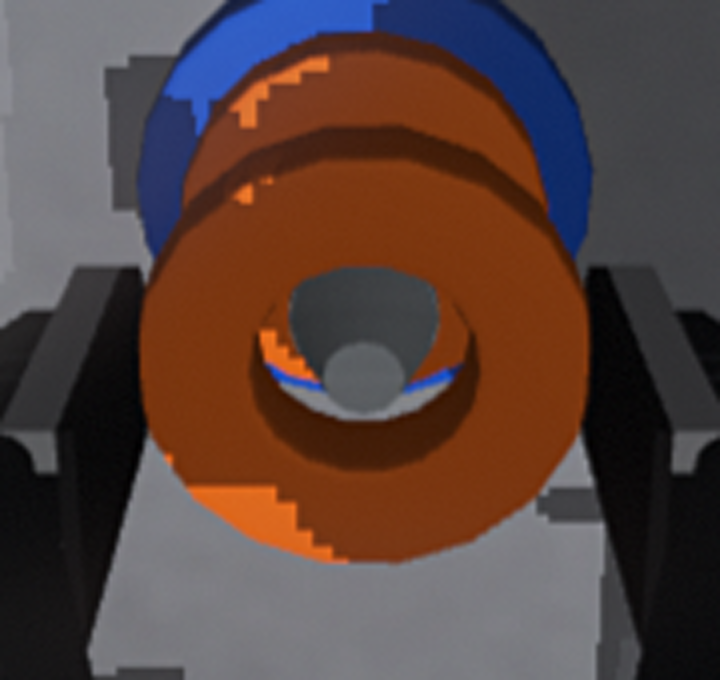

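Threading is centred. I'll lower, release and rise.

```bash
python3 -m crank '[0,0,0.6,0,4.8, 0,0,1.2,0,4.8, 0,0,1.8,0,4.8, 0,0,2.3,0,4.8, 0,0,2.6,0,4.8, 0,0,2.7,0,4.8, 0,0,2.7,0,4.8, 0,0,2.7,0,4.8, 0,0,2.7,0,6, 0,0,2.7,0,8.5]'
python3 -m crank '[0,0,0,0,8.5, 0,0,0,0,8.5, 0,0,-1,0,8.5, 0,0,-3,0,8.5, 0,0,-5.5,0,8.5, 0,0,-8,0,8.5, 0,0,-10.5,0,8.5, 0,0,-12,0,8.5, 0,0,-12,0,8.5, 0,0,-12,0,8.5]'
python3 -c "
from h import *
st();D=snap('wrist','w14');crop(D,'c14',230,100,410,270,4);T=snap('top','t14');ring(T,'orange',.012);ring(D,'orange',.05,[.484,-.02])
plan(.5535,.2095,.12,180)"
```

```text
time_s: 25.05
tcp_pos: [0.4848, -0.0216, 0.0428]
tool_rot: [0.0, 3.135, -0.001]
wrist_force: [-0.2, 0.1, 0.5]
finger_gap: 0.843
time_s: 26.05
tcp_pos: [0.484, -0.0215, 0.1632]
tool_rot: [0.0, 3.134, -0.001]
wrist_force: [-0.1, -0.0, 0.3]
finger_gap: 0.996
t 26.05 tcp [ 0.484  -0.0215  0.1632] rot [ 0.000e+00  3.134e+00 -1.000e-03] F [-0.1 -0.   0.3] gap 0.996 j7 [ 0.    0.38 -0.07  2.02  0.04  0.74  1.47]
orange px [255. 199.] enclosing [0.5544 0.2075] r 0.0247 mean [0.5557 0.2082] medz 0.0121 123
orange px [321. 191.] enclosing [ 0.484  -0.0206] r 0.0259 mean [ 0.4829 -0.0205] medz 0.0494 2553
t 26.15 tcp [ 0.4835 -0.0215  0.1623] rot [ 0.000e+00  3.136e+00 -1.000e-03] F [-0.8 -0.7  0.5] gap 0.993 j7 [ 0.    0.38 -0.07  2.02  0.04  0.74  1.47]
shift cm [-6.97 23.1   4.24] turn -0.0 curyaw 180.0
```

View pics/c14.png

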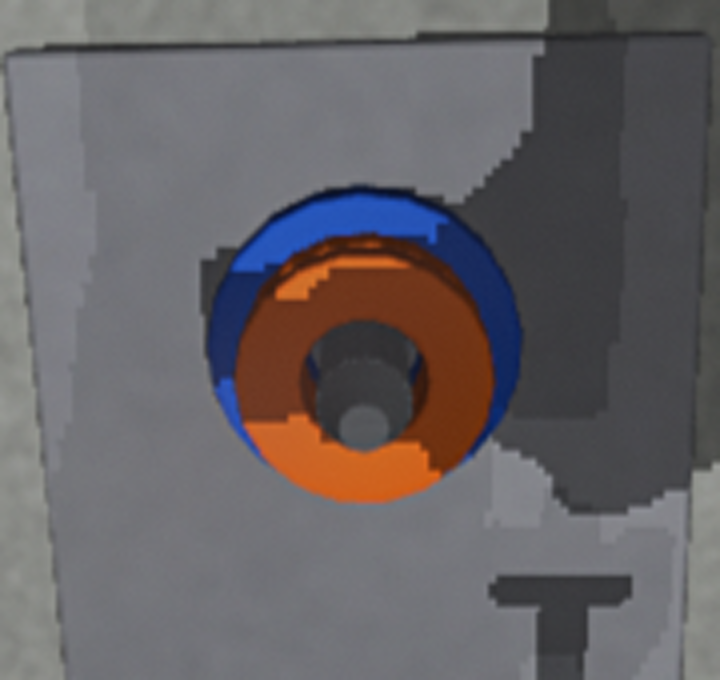

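```bash
python3 -m crank '[0,4,0.5,0,8.5, 0,8,1,0,8.5, 0,12,2,0,8.5, 0,15,3,0,8.5, -1.5,18,4.2,0,8.5, -3.5,20.5,4.2,0,8.5, -5.5,23.1,4.2,0,8.5, -7,23.1,4.2,0,8.5, -7,23.1,4.2,0,8.5, -7,23.1,4.2,0,8.5]'
python3 -c "
from h import *
s=st();D=snap('wrist','w15');o=ring(D,'orange',.012,[.553,.209])
plan(*o[0][0],.004,180)"
```

```text
time_s: 27.15
tcp_pos: [0.5528, 0.2087, 0.1192]
tool_rot: [0.001, 3.139, -0.003]
wrist_force: [-0.2, -0.1, -0.3]
finger_gap: 0.997
t 27.15 tcp [0.5528 0.2087 0.1192] rot [ 1.000e-03  3.139e+00 -3.000e-03] F [-0.2 -0.1 -0.3] gap 0.997 j7 [-0.39  0.57 -0.07  1.8   0.06  0.77  1.07]
orange px [321. 196.] enclosing [0.5524 0.2099] r 0.0258 mean [0.5517 0.2101] medz 0.0114 2660
t 27.2 tcp [0.5526 0.2086 0.1195] rot [ 1.000e-03  3.138e+00 -3.000e-03] F [-0.7  0.3 -0.2] gap 0.996 j7 [-0.39  0.57 -0.07  1.8   0.06  0.77  1.07]
shift cm [ 0.06  0.16 11.55] turn -0.0 curyaw 180.0
```

```bash
python3 -m crank '[0,0.1,3,0,8.5, 0,0.1,6,0,8.5, 0,0.1,9,0,8.5, 0,0.1,10.5,0,8.5, 0,0.1,11.3,0,8.5, 0,0.1,11.5,0,8.5, 0,0.1,11.5,0,8.5, 0,0.1,11.5,0,4.8, 0,0.1,11.5,0,4.8, 0,0.1,11.5,0,4.8]' 35
python3 -m crank '[0,0,0,0,4.8, 0,0,0,0,4.8, 0,0,0,0,4.8, 0,0,-1,0,4.8, 0,0,-3,0,4.8, 0,0,-6,0,4.8, 0,0,-9,0,4.8, 0,0,-12,0,4.8, 0,0,-12,0,4.8, 0,0,-12,0,4.8]'
python3 -c "
from h import *
s=st();D=snap('wrist','w16');ring(D,'orange',s['tcp_pos'][2]+.012,s['tcp_pos'][:2]);plan(.485,-.0217,.128,180)"
```

```text
time_s: 28.2
tcp_pos: [0.5535, 0.2096, 0.0058]
tool_rot: [0.001, 3.137, -0.002]
wrist_force: [-3.4, -1.5, 14.2]
finger_gap: 0.576
time_s: 29.2
tcp_pos: [0.5532, 0.2098, 0.1268]
tool_rot: [0.001, 3.135, -0.001]
wrist_force: [-0.1, -0.3, 0.4]
finger_gap: 0.575
t 29.2 tcp [0.5532 0.2098 0.1268] rot [ 1.000e-03  3.135e+00 -1.000e-03] F [-0.1 -0.3  0.4] gap 0.575 j7 [-0.4   0.56 -0.08  1.8   0.06  0.78  1.07]
t 29.25 tcp [0.5526 0.2096 0.1258] rot [ 1.000e-03  3.137e+00 -2.000e-03] F [-1.   0.2 -1. ] gap 0.573 j7 [-0.4   0.56 -0.08  1.8   0.06  0.78  1.07]
shift cm [  6.75 -23.13  -0.21] turn -0.0 curyaw 180.0
```

View pics/w16.png

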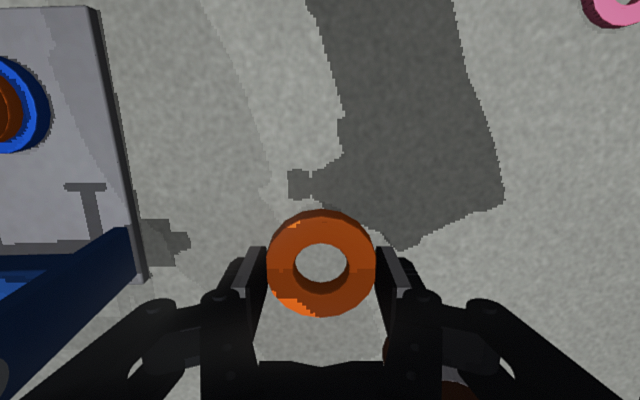

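```bash
python3 -c "
from h import *
D=load('w16');P=cloud(D);print(np.nanmedian(P[215:240,300:340,2]))"
python3 -m crank '[1.5,-4,-0.5,0,4.8, 3.5,-8,-0.5,0,4.8, 5.5,-12,-0.5,0,4.8, 6.7,-16,-0.5,0,4.8, 6.7,-19.5,-0.5,0,4.8, 6.7,-22,-0.5,0,4.8, 6.7,-23.1,-0.5,0,4.8, 6.7,-23.1,-0.5,0,4.8, 6.7,-23.1,-0.5,0,4.8, 6.7,-23.1,-0.5,0,4.8]'
python3 -c "
from h import *
plan(.485,-.0217,.082,180)"
```

```text
0.13201057663630025
time_s: 30.25
tcp_pos: [0.4855, -0.0196, 0.1306]
tool_rot: [-0.003, 3.138, -0.001]
wrist_force: [0.4, -0.8, -0.5]
finger_gap: 0.575
t 30.25 tcp [ 0.4855 -0.0196  0.1306] rot [-3.000e-03  3.138e+00 -1.000e-03] F [ 0.4 -0.8 -0.5] gap 0.575 j7 [ 0.01  0.43 -0.09  2.06  0.06  0.66  1.45]
shift cm [ 0.07 -0.2   4.86] turn 0.1 curyaw -179.9
```

```bash
python3 -m crank '[0.1,-0.2,0,0,4.8, 0.1,-0.2,0.5,0,4.8, 0.1,-0.2,1.1,0,4.8, 0.1,-0.2,1.7,0,4.8, 0.1,-0.2,2.3,0,4.8, 0.1,-0.2,2.9,0,4.8, 0.1,-0.2,3.5,0,4.8, 0.1,-0.2,4.1,0,4.8, 0.1,-0.2,4.6,0,4.8, 0.1,-0.2,4.8,0,4.8]'
python3 -c "
from h import *
st();D=snap('wrist','w17');crop(D,'c17',230,180,410,350,4);plan(.485,-.0217,.057,180)"
```

```text
time_s: 31.25
tcp_pos: [0.4845, -0.0217, 0.082]
tool_rot: [-0.002, 3.138, -0.001]
wrist_force: [-0.1, 0.1, 0.7]
finger_gap: 0.573
t 31.25 tcp [ 0.4845 -0.0217  0.082 ] rot [-2.000e-03  3.138e+00 -1.000e-03] F [-0.1  0.1  0.7] gap 0.573 j7 [ 0.    0.5  -0.08  2.11  0.08  0.53  1.44]
t 31.3 tcp [ 0.4845 -0.0217  0.082 ] rot [-3.000e-03  3.138e+00 -1.000e-03] F [ 0.2 -0.2 -0.3] gap 0.569 j7 [ 0.    0.5  -0.08  2.11  0.08  0.53  1.44]
shift cm [-0.05 -0.    2.5 ] turn 0.1 curyaw -179.9
```

View pics/c17.png

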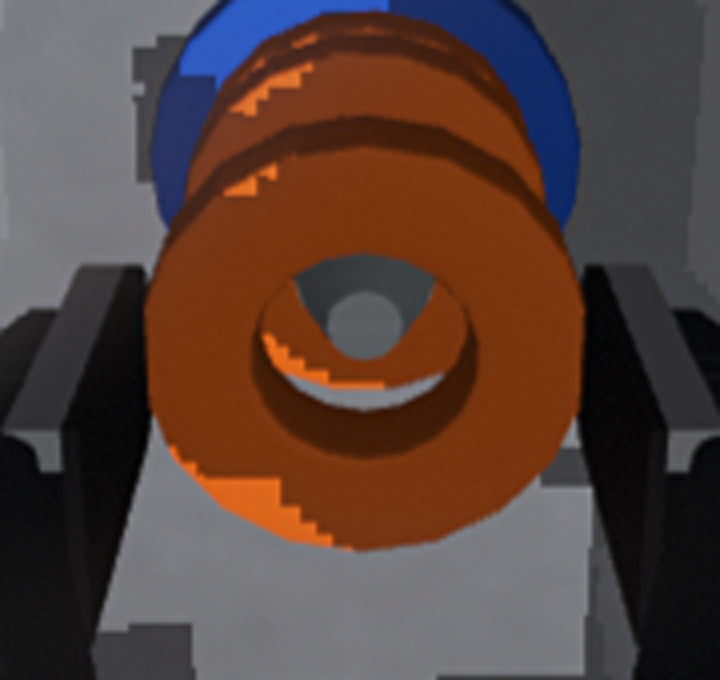

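```bash
python3 -m crank '[0,0,0.5,0,4.8, 0,0,1,0,4.8, 0,0,1.5,0,4.8, 0,0,2,0,4.8, 0,0,2.4,0,4.8, 0,0,2.5,0,4.8, 0,0,2.5,0,4.8, 0,0,2.5,0,4.8, 0,0,2.5,0,6, 0,0,2.5,0,8.5]'
python3 -m crank '[0,0,0,0,8.5, 0,0,0,0,8.5, 0,0,-1,0,8.5, 0,0,-3,0,8.5, 0,0,-5.5,0,8.5, 0,0,-8,0,8.5, 0,0,-10.5,0,8.5, 0,0,-12,0,8.5, 0,0,-12,0,8.5, 0,0,-12,0,8.5]'
python3 -c "
from h import *
st();D=snap('wrist','w18');crop(D,'c18',230,100,410,270,4);T=snap('top','t18');ring(T,'orange',.012);ring(D,'orange',.062,[.484,-.02])
plan(.56,-.244,.20,180)"
```

```text
time_s: 32.3
tcp_pos: [0.4847, -0.0217, 0.0572]
tool_rot: [-0.002, 3.138, -0.001]
wrist_force: [-0.5, 0.4, -0.3]
finger_gap: 0.851
time_s: 33.3
tcp_pos: [0.4842, -0.0216, 0.1776]
tool_rot: [-0.002, 3.137, -0.001]
wrist_force: [-1.2, 0.3, 0.6]
finger_gap: 0.995
t 33.3 tcp [ 0.4842 -0.0216  0.1776] rot [-2.000e-03  3.137e+00 -1.000e-03] F [-1.2  0.3  0.6] gap 0.995 j7 [ 0.02  0.36 -0.09  2.    0.05  0.78  1.47]
orange px [321. 190.] enclosing [ 0.4838 -0.0207] r 0.0258 mean [ 0.4831 -0.0205] medz 0.0614 2663
t 33.4 tcp [ 0.4837 -0.0216  0.1766] rot [-3.000e-03  3.139e+00 -1.000e-03] F [-1.1  0.2 -0.5] gap 0.997 j7 [ 0.02  0.36 -0.09  2.    0.05  0.78  1.47]
shift cm [ -7.6  -22.25  -2.3 ] turn 0.1 curyaw -179.9
```

View pics/c18.png

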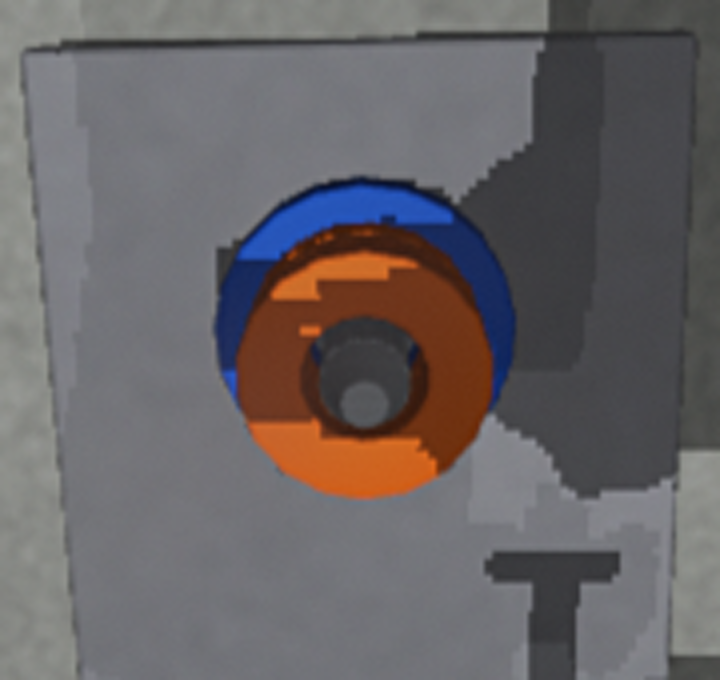

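```bash
python3 -m crank '[0,-4,0,0,8.5, 0,-8,0,0,8.5, 0,-12,0,0,8.5, 0,-16,0,0,8.5, -2,-19,0,0,8.5, -6,-22,0.5,0,8.5, -10,-22.2,1,0,8.5, -14,-22.2,1.5,0,8.5, -14,-22.2,1.5,0,8.5, -14,-22.2,1.5,0,8.5]'
python3 -c "
from h import *
s=st();D=snap('wrist','w19');P=cloud(D);q=P.reshape(-1,3);q=q[(abs(q[:,2]-.07)<.004)&(np.hypot(q[:,0]-.625,q[:,1]+.244)<.05)]
print(len(q),cv2.minEnclosingCircle(q[:,:2].astype(np.float32)),q.mean(0))"
```

```text
time_s: 34.4
tcp_pos: [0.6238, -0.2428, 0.16]
tool_rot: [0.004, -3.141, -0.0]
wrist_force: [-1.2, 0.2, 0.3]
finger_gap: 0.995
t 34.4 tcp [ 0.6238 -0.2428  0.16  ] rot [ 0.004 -3.141 -0.   ] F [-1.2  0.2  0.3] gap 0.995 j7 [ 0.33  0.63 -0.05  1.54  0.04  0.97  1.84]
1869 ((0.6247656941413879, -0.24178476631641388), 0.02200743928551674) [ 0.62379074 -0.24177596  0.0693001 ]
```

View pics/w19.png

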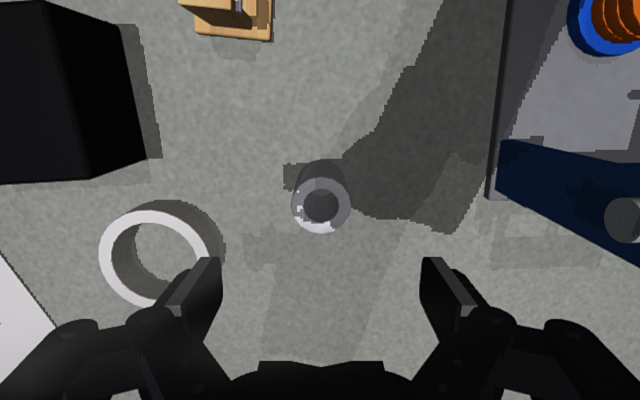

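```bash
python3 -m crank '[0,0,2,0,8.5, 0,0,4.5,0,8.5, 0,0,7,0,8.5, 0,0,9.5,0,8.5, 0,0,12,0,8.5, 0,0,13.5,0,8.5, 0,0,14.2,0,8.5, 0,0,14.2,0,8.5, 0,0,14.2,0,4, 0,0,14.2,0,4]' 40
python3 -m crank '[0,0,0,0,4, 0,0,0,0,4, 0,0,0,0,4, 0,0,0,0,4, 0,0,-2,0,4, 0,0,-5,0,4, 0,0,-9,0,4, 0,0,-13,0,4, 0,0,-16,0,4, 0,0,-16,0,4]'
python3 -c "
from h import *
s=st();D=snap('wrist','w20')"
```

```text
time_s: 35.45
tcp_pos: [0.6237, -0.2436, 0.02]
tool_rot: [-0.003, 3.14, -0.002]
wrist_force: [-0.2, 0.2, 1.4]
finger_gap: 0.69
time_s: 36.45
tcp_pos: [0.6256, -0.2443, 0.1849]
tool_rot: [-0.002, 3.133, -0.006]
wrist_force: [0.1, -0.7, -3.1]
finger_gap: 0.498
t 36.45 tcp [ 0.6256 -0.2443  0.1849] rot [-2.000e-03  3.133e+00 -6.000e-03] F [ 0.1 -0.7 -3.1] gap 0.498 j7 [ 0.33  0.6  -0.05  1.52  0.04  1.01  1.84]
```

View pics/w20.png

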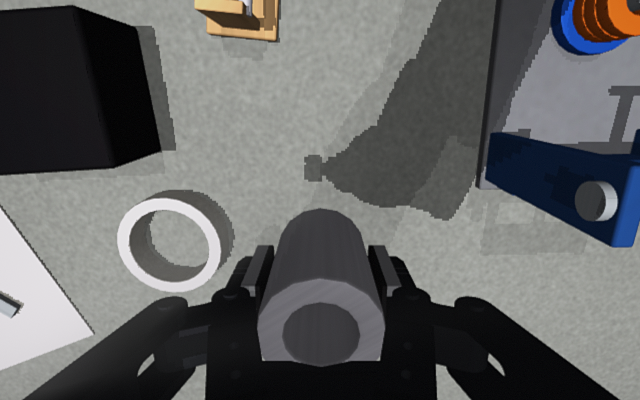

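```bash
cat >> h.py <<'E'
def sleeve_fit(D,tcp):
    P=cloud(D);q=P.reshape(-1,3);d=q-np.array(tcp);m=(np.hypot(d[:,0],d[:,1])<.05)&(d[:,2]>.03)&(d[:,2]<.08)
    t=q[m];zt=np.nanpercentile(t[:,2],95);t=t[abs(t[:,2]-zt)<.006]
    A=np.c_[t[:,:2]-t[:,:2].mean(0),np.ones(len(t))];c=np.linalg.lstsq(A,t[:,2],rcond=None)[0]
    print('top z',zt-tcp[2],'slopes',c.round(3),'circle',cv2.minEnclosingCircle(t[:,:2].astype(np.float32)),'tcp',np.round(tcp,4),len(t))
E
python3 -c "
from h import *
D=load('w20');sleeve_fit(D,[.6256,-.2443,.1849]);plan(.484,-.25,.2,180)"
```

```text
top z 0.0780669692889927 slopes [-0.096 -0.007  0.261] circle ((0.6197749376296997, -0.24381642043590546), 0.049638353288173676) tcp [ 0.6256 -0.2443  0.1849] 6467
t 36.5 tcp [ 0.6243 -0.2438  0.182 ] rot [-2.000e-03  3.137e+00 -4.000e-03] F [ 0.1 -0.2 -2.9] gap 0.497 j7 [ 0.33  0.61 -0.05  1.52  0.04  1.01  1.84]
shift cm [14.02 -0.6  -1.87] turn 0.1 curyaw -179.9
```

```bash
sed -i 's/(d\[:,2\]<.08)/(d[:,2]<.06)/' h.py; python3 -c "
from h import *
D=load('w20');P=cloud(D)
print(P[[275,290,320,350],[320,270,265,270]])
sleeve_fit(D,[.6256,-.2443,.1849])"
```

```text
[[ 0.60463349 -0.24316725  0.23083378]
 [ 0.61268731 -0.25997305  0.22680398]
 [ 0.61940639 -0.26087741  0.23364083]
 [ 0.63077373 -0.25969554  0.23408691]]
top z 0.058423679196490164 slopes [ 0.074 -0.003  0.241] circle ((0.6255226731300354, -0.24428072571754456), 0.050054050981998444) tcp [ 0.6256 -0.2443  0.1849] 7029
```

```bash
python3 -m crank '[4,0,1,0,4, 8,0,2,0,4, 12,0,3,0,4, 14,3,4,0,4, 14,7,4,0,4, 14,11,4,0,4, 14,15,4,0,4, 14,19,4,0,4, 14,22.2,4,0,4, 14,22.2,4,0,4]'
python3 -c "
from h import *
plan(.4848,-.0217,.125,180)"
```

```text
time_s: 37.5
tcp_pos: [0.4831, -0.0169, 0.1395]
tool_rot: [-0.014, 3.139, -0.0]
wrist_force: [-0.1, -0.1, -3.7]
finger_gap: 0.496
t 37.5 tcp [ 0.4831 -0.0169  0.1395] rot [-0.014  3.139 -0.   ] F [-0.1 -0.1 -3.7] gap 0.496 j7 [-0.01  0.41 -0.07  2.05  0.04  0.68  1.47]
shift cm [-0.16 -0.48  1.45] turn 0.5 curyaw -179.5
```

```bash
python3 -m crank '[-0.1,-0.4,0.3,0.5,4, -0.2,-0.5,0.6,0.5,4, -0.2,-0.5,0.9,0.5,4, -0.2,-0.5,1.2,0.5,4, -0.2,-0.5,1.4,0.5,4, -0.2,-0.5,1.4,0.5,4, -0.2,-0.5,1.4,0.5,4, -0.2,-0.5,1.4,0.5,4, -0.2,-0.5,1.4,0.5,4, -0.2,-0.5,1.4,0.5,4]'
python3 -c "
from h import *
plan(.4848,-.0217,.083,180);D=snap('wrist','w21');S=snap('side','s21');crop(S,'cs21',240,140,380,280,5)"
```

```text
time_s: 38.5
tcp_pos: [0.4852, -0.0219, 0.1256]
tool_rot: [0.0, 3.139, 0.0]
wrist_force: [-0.1, 0.2, -3.5]
finger_gap: 0.495
t 38.5 tcp [ 0.4852 -0.0219  0.1256] rot [0.    3.139 0.   ] F [-0.1  0.2 -3.5] gap 0.495 j7 [-0.01  0.43 -0.07  2.06  0.05  0.65  1.47]
shift cm [0.06 0.02 4.26] turn -0.0 curyaw 180.0
```

View pics/w21.png

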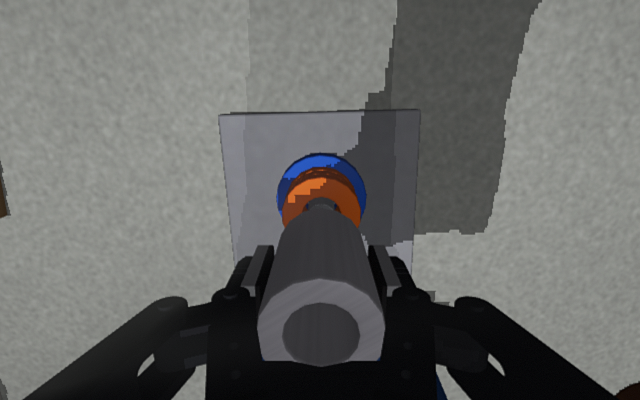

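View pics/cs21.png

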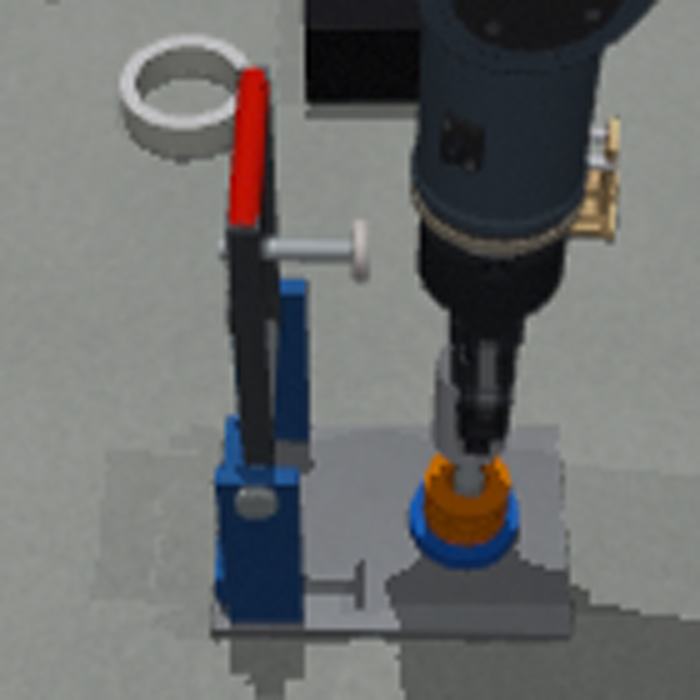

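```bash
python3 -c "
from h import *
D=load('w21')
for v in (278,304,333,362): print(v,pix(D,321,v,.1256+.0515),pix(D,321,v))
print(pix(D,258,330,.177),pix(D,385,330,.177), pix(D,275,290),pix(D,300,283))
print(proj(D,[.4845,-.0217,.062]))"
```

```text
278 [ 0.46251194 -0.02053019  0.1771    ] [ 0.4646463  -0.02052881  0.17342986]
304 [ 0.47152567 -0.02053304  0.1771    ] [ 0.49850717 -0.02051936  0.13748879]
333 [ 0.4821442  -0.02053639  0.1771    ] [ 0.49851126 -0.02053007  0.15660281]
362 [ 0.49341093 -0.02053994  0.1771    ] [ 0.49858073 -0.02053843  0.17149899]
[ 0.48108979 -0.04046843  0.177     ] [ 4.81100810e-01 -2.91129745e-04  1.77000000e-01] [ 0.47026863 -0.03539871  0.17126389] [ 0.46609146 -0.02708248  0.17396195]
[319.09200378 215.95045303]
```

```bash
python3 -m crank '[0.1,0,0,0,4, 0.2,0,0.4,0,4, 0.2,0,0.9,0,4, 0.2,0,1.4,0,4, 0.2,0,1.9,0,4, 0.2,0,2.4,0,4, 0.2,0,2.9,0,4, 0.2,0,3.3,0,4, 0.2,0,3.3,0,4, 0.2,0,3.3,0,4]'
python3 -c "
from h import *
plan(.483,-.0217,.084,180);S=snap('side','s22');crop(S,'cs22',240,140,380,280,5)"
```

```text
time_s: 39.6
tcp_pos: [0.4833, -0.0219, 0.0925]
tool_rot: [0.0, 3.139, -0.0]
wrist_force: [0.5, 0.6, -3.4]
finger_gap: 0.502
t 39.6 tcp [ 0.4833 -0.0219  0.0925] rot [ 0.     3.139 -0.   ] F [ 0.5  0.6 -3.4] gap 0.502 j7 [-0.01  0.49 -0.06  2.1   0.05  0.56  1.46]
shift cm [0.03 0.02 0.85] turn -0.0 curyaw 180.0
```

View pics/cs22.png

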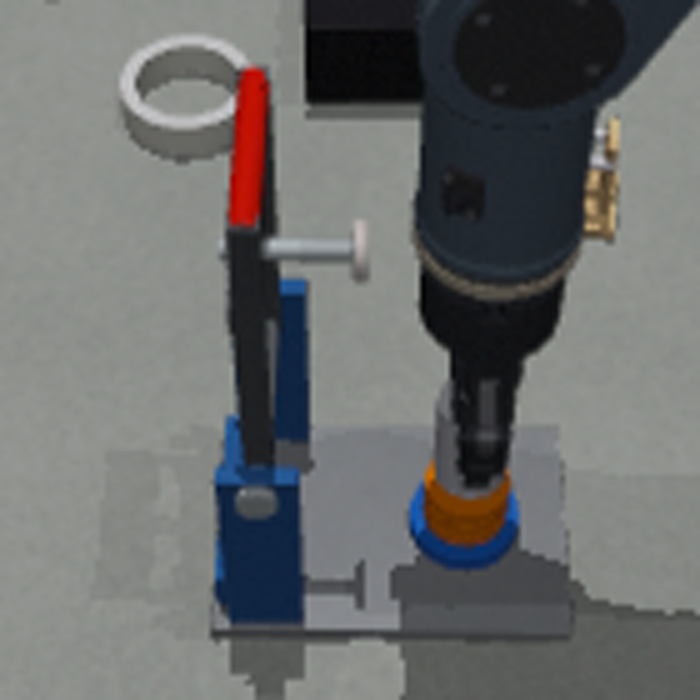

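The sleeve is over the post tip with no side force. I'll lower it onto the spacers.

```bash
python3 -m crank '[0,0,0.2,0,4, 0,0,0.4,0,4, 0,0,0.6,0,4, 0,0,0.8,0,4, 0,0,0.9,0,4, 0,0,0.9,0,4, 0,0,0.9,0,4, 0,0,0.9,0,4, 0,0,0.9,0,4, 0,0,0.9,0,4]'
python3 -c "
from h import *
st()"
```

```text
time_s: 40.65
tcp_pos: [0.4835, -0.0218, 0.0837]
tool_rot: [-0.0, 3.139, 0.0]
wrist_force: [0.3, -0.5, -3.8]
finger_gap: 0.499
t 40.65 tcp [ 0.4835 -0.0218  0.0837] rot [-0.     3.139  0.   ] F [ 0.3 -0.5 -3.8] gap 0.499 j7 [-0.01  0.5  -0.06  2.11  0.06  0.53  1.46]
```

```bash
python3 -m crank '[0,0,0.1,0,4, 0,0,0.1,0,4, 0,0,0.2,0,4, 0,0,0.2,0,4, 0,0,0.2,0,4, 0,0,0.2,0,4, 0,0,0.2,0,4, 0,0,0.2,0,4, 0,0,0.2,0,4, 0,0,0.2,0,4]'
python3 -c "
from h import *
st()"
```

```text
time_s: 41.65
tcp_pos: [0.4837, -0.0218, 0.0829]
tool_rot: [0.0, 3.137, -0.0]
wrist_force: [-4.6, 0.8, 18.5]
finger_gap: 0.501
t 41.65 tcp [ 0.4837 -0.0218  0.0829] rot [ 0.     3.137 -0.   ] F [-4.6  0.8 18.5] gap 0.501 j7 [-0.01  0.5  -0.06  2.11  0.06  0.53  1.46]
```

Seated, with contact at TCP z 0.083. I'll release, then rise straight up past the sleeve (with extra height) and back away towards -x.

```bash
python3 -m crank '[0,0,0,0,5, 0,0,0,0,6, 0,0,0,0,7, 0,0,0,0,8.5, 0,0,-1,0,8.5, 0,0,-3,0,8.5, 0,0,-5,0,8.5, 0,0,-7,0,8.5, 0,0,-10,0,8.5, 0,0,-13,0,8.5]'
python3 -c "
from h import *
st();D=snap('wrist','w23');snap('top','t23');T=load('top0')
S=snap('side','s23');crop(S,'cs23',240,140,380,280,5)"
```

```text
time_s: 42.65
tcp_pos: [0.4828, -0.0218, 0.2145]
tool_rot: [-0.0, 3.138, 0.0]
wrist_force: [1.8, 0.0, -0.5]
finger_gap: 0.998
t 42.65 tcp [ 0.4828 -0.0218  0.2145] rot [-0.     3.138  0.   ] F [ 1.8  0.  -0.5] gap 0.998 j7 [ 0.    0.31 -0.07  1.95  0.03  0.87  1.49]
```

View pics/w23.png

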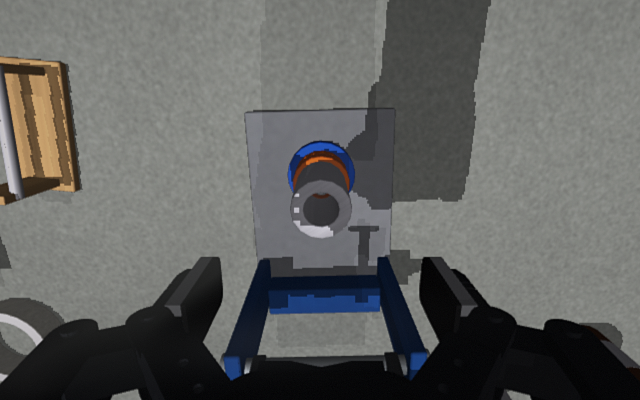

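View pics/cs23.png

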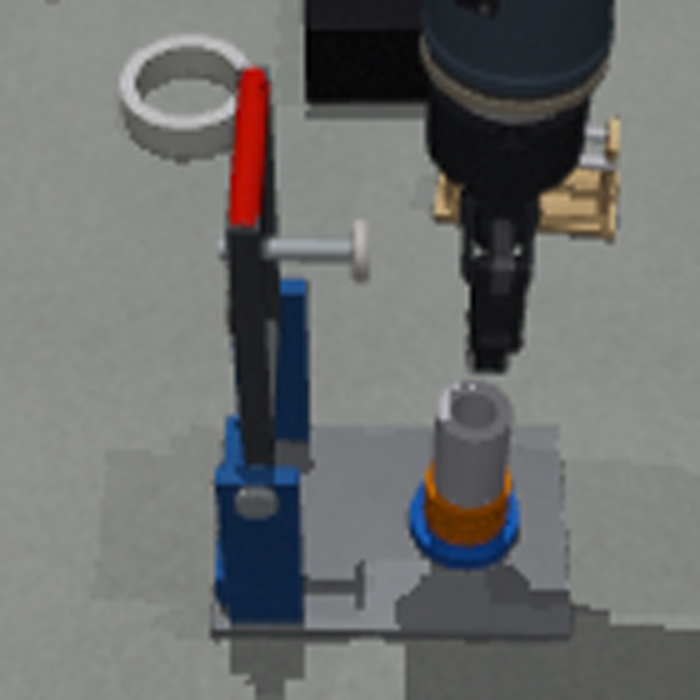

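```bash
python3 -c "
from h import *
D=load('w23');P=cloud(D);q=P.reshape(-1,3);q=q[(abs(q[:,2]-.131)<.005)&(np.hypot(q[:,0]-.484,q[:,1]+.021)<.04)]
print(len(q),np.median(q[:,2]),cv2.minEnclosingCircle(q[:,:2].astype(np.float32)))"
python3 -m crank '[0,0,-3,-8,8.5, 0,0,-6,-16,8.5, 0,0,-10,-24,8.5, 0,0,-14,-32,8.5, 0,0,-18,-40,8.5, 0,0,-21,-48,8.5, 0,0,-21,-56,8.5, 0,0,-21,-64,8.5, 0,0,-21,-72,8.5, 0,0,-21,-80,8.5]'
python3 -c "
from h import *
plan(.604,-.0185,.41,-88.3)"
```

```text
2046 0.13136875759100528 ((0.48428115248680115, -0.020831726491451263), 0.022043948993086815)
time_s: 43.8
tcp_pos: [0.4821, -0.0214, 0.424]
tool_rot: [-2.002, 2.416, -0.008]
wrist_force: [-0.2, 0.7, 0.1]
finger_gap: 0.99
t 43.8 tcp [ 0.4821 -0.0214  0.424 ] rot [-2.002  2.416 -0.008] F [-0.2  0.7  0.1] gap 0.99 j7 [ 0.31  0.17 -0.45  1.56  0.08  1.42  2.81]
shift cm [ -2.55 -11.91   1.48] turn -12.4 curyaw -100.7
```

```bash
python3 -m crank '[0,0,0,8,8.5, 0,0,0,16,8.5, 0,0,0,24,8.5, 0,0,0,32,8.5, 0,0,0,40,8.5, 0,0,0,48,8.5, 0,0,0,56,8.5, 0,0,0,64,8.5, 0,0,0,72,8.5, 0,0,0,80,8.5]'
python3 -c "
from h import *
plan(.604,-.0185,.41,91.7)"
```

```text
time_s: 44.8
tcp_pos: [0.4818, -0.0214, 0.4232]
tool_rot: [0.028, 3.137, -0.002]
wrist_force: [0.3, 0.1, -0.5]
finger_gap: 0.997
t 44.8 tcp [ 0.4818 -0.0214  0.4232] rot [ 2.800e-02  3.137e+00 -2.000e-03] F [ 0.3  0.1 -0.5] gap 0.997 j7 [ 0.18  0.17 -0.28  1.57  0.05  1.41  1.44]
shift cm [-12.21   0.51   1.37] turn 87.3 curyaw 179.0
```

```bash
python3 -m crank '[0,0,0,8,8.5, 0,0,0,16,8.5, 0,0,0,24,8.5, 0,0,0,32,8.5, 0,0,0,40,8.5, 0,0,0,48,8.5, 0,0,0,56,8.5, 0,0,0,64,8.5, 0,0,0,72,8.5, 0,0,0,80,8.5]'
python3 -c "
from h import *
plan(.604,-.0185,.41,91.7)"
```

```text
time_s: 45.8
tcp_pos: [0.4814, -0.0214, 0.4224]
tool_rot: [2.046, 2.38, 0.001]
wrist_force: [0.2, 0.3, -0.9]
finger_gap: 0.992
t 45.8 tcp [ 0.4814 -0.0214  0.4224] rot [2.046e+00 2.380e+00 1.000e-03] F [ 0.2  0.3 -0.9] gap 0.992 j7 [ 0.04  0.16 -0.12  1.57  0.02  1.41  0.07]
shift cm [-1.56 12.16  1.27] turn 6.9 curyaw 98.6
```

```bash
python3 -m crank '[-0.3,2.5,0,2,8.5, -0.6,5,0,4,8.5, -0.9,7.5,0.3,6,8.5, -1.2,10,0.6,7,8.5, -1.6,12.2,1,7,8.5, -1.6,12.2,1.2,7,8.5, -1.6,12.2,1.2,7,8.5, -1.6,12.2,1.2,7,8.5, -1.6,12.2,1.2,7,8.5, -1.6,12.2,1.2,7,8.5]'
python3 -c "
from h import *
plan(.604,-.0185,.319,91.7);D=snap('wrist','w24')
P=cloud(D);f=D['frame'].astype(int);m=(f[...,0]>100)&(f[...,1]<60)&(f[...,2]<60);v,u=np.nonzero(m);print(len(u),u.min(),u.max(),v.min(),v.max());q=P[m];q=q[(q[:,2]>.32)&(q[:,2]<.36)];print(np.nanmedian(q,0),np.nanmin(q,0),np.nanmax(q,0))"
```

```text
time_s: 46.8
tcp_pos: [0.604, -0.019, 0.4114]
tool_rot: [2.187, 2.25, 0.003]
wrist_force: [-0.3, -0.7, 0.9]
finger_gap: 0.994
t 46.8 tcp [ 0.604  -0.019   0.4114] rot [2.187 2.25  0.003] F [-0.3 -0.7  0.9] gap 0.994 j7 [ 0.01  0.37 -0.1   1.31  0.04  1.46 -0.05]
shift cm [ 0.06 -0.03  9.24] turn -0.1 curyaw 91.6
1522 251 333 134 283
[ 0.60424807 -0.03843935  0.3447685 ] [ 0.59782109 -0.06901062  0.3403352 ] [0.61193336 0.03364335 0.34733594]
```

View pics/w24.png

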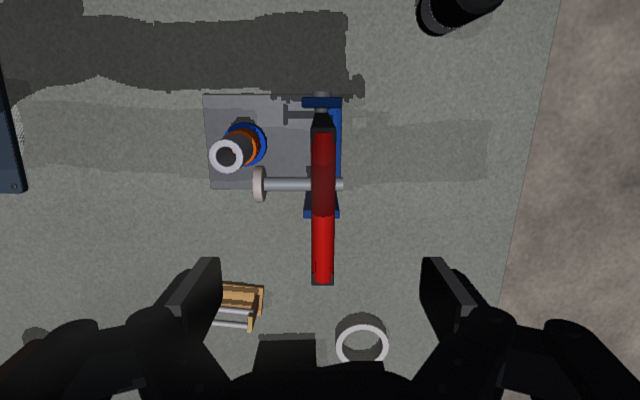

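```bash
python3 -m crank '[0,0,1.5,0,8.5, 0,0,3,0,8.5, 0,0,4.5,0,8.5, 0,0,6,0,8.5, 0,0,7.5,0,8.5, 0,0,8.7,0,8.5, 0,0,9.2,0,8.5, 0,0,9.2,0,6, 0,0,9.2,0,3, 0,0,9.2,0,1.2]' 80
python3 -m crank '[0,0,0,0,1.2, 0,0,0,0,1.2, 0,0,0,0,1.2, 0,0,0,0,1.2, 0,0,0,0,1.2, 0,0,0,0,1.2, 0,0,0,0,1.2, 0,0,0,0,1.2, 0,0,0,0,1.2, 0,0,0,0,1.2]'
python3 -c "
from h import *
st();D=snap('wrist','w25')"
```

```text
time_s: 47.85
tcp_pos: [0.6047, -0.0191, 0.3201]
tool_rot: [2.187, 2.25, 0.004]
wrist_force: [0.6, -0.6, -0.6]
finger_gap: 0.512
time_s: 48.85
tcp_pos: [0.6052, -0.019, 0.3209]
tool_rot: [2.186, 2.249, 0.006]
wrist_force: [0.0, -0.3, 5.7]
finger_gap: 0.16
t 48.85 tcp [ 0.6052 -0.019   0.3209] rot [2.186 2.249 0.006] F [ 0.  -0.3  5.7] gap 0.16 j7 [ 0.02  0.4  -0.1   1.49  0.04  1.24 -0.06]
```

View pics/w25.png

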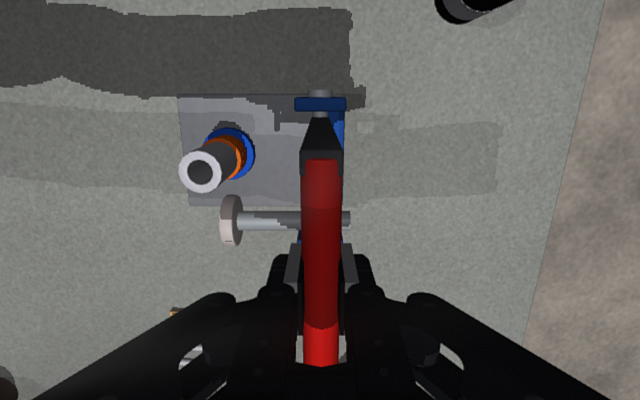

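```bash
python3 -m crank '[0,-0.9,0,0,1.2, 0,-1.9,0.1,0,1.2, 0,-2.8,0.2,0,1.2, 0,-3.8,0.4,0,1.2, 0,-4.7,0.6,0,1.2, 0,-5.6,0.9,0,1.2, 0,-6.5,1.2,0,1.2, 0,-7.4,1.5,0,1.2, 0,-8.3,1.9,0,1.2, 0,-9.1,2.3,0,1.2]'
cat >> h.py <<'E'
H=np.array([.6045,-.0185,.148])   # hinge
def arc(da,n=10,dz=.019):
    s=st();M=R.from_rotvec(s['tool_rot']).as_matrix();p=np.array(s['tcp_pos'])
    g=p-dz*M[:,2]
    a=np.arctan2(H[0]-g[0],g[2]-H[2]);print('a',round(a,3),'r',round(np.hypot(H[0]-g[0],g[2]-H[2]),4),'F',np.round(s['wrist_force'],1))
    for i in range(1,n+1):
        b=a+da*i
        if da>0:b=min(b,1.575)
        else:b=max(b,0)
        t=np.array([H[0]-.19*np.sin(b),p[1],H[2]+.19*np.cos(b)])+dz*M[:,2]
        print(round(b,3),(M.T@(t-p)*100).round(1).tolist())
E
python3 -c "
from h import *
arc(.05)"
```

```text
time_s: 49.9
tcp_pos: [0.5149, -0.0214, 0.2982]
tool_rot: [2.184, 2.247, 0.011]
wrist_force: [3.7, 0.6, 22.9]
finger_gap: 0.158
t 49.9 tcp [ 0.5149 -0.0214  0.2982] rot [2.184 2.247 0.011] F [ 3.7  0.6 22.9] gap 0.158 j7 [ 0.03  0.27 -0.11  1.75  0.03  1.11 -0.06]
a 0.488 r 0.1915 F [ 3.7  0.6 22.9]
0.538 [0.0, -0.8, 0.6]
0.588 [0.0, -1.6, 1.1]
0.638 [0.1, -2.4, 1.6]
0.688 [0.1, -3.1, 2.2]
0.738 [0.1, -3.8, 2.8]
0.788 [0.1, -4.5, 3.5]
0.838 [0.1, -5.2, 4.2]
0.888 [0.2, -5.8, 4.9]
0.938 [0.2, -6.4, 5.6]
0.988 [0.2, -6.9, 6.4]
```

```bash
python3 -m crank '[0,-0.8,0.3,0,1.2, 0,-1.6,0.8,0,1.2, 0.1,-2.4,1.4,0,1.2, 0.1,-3.1,1.9,0,1.2, 0.1,-3.8,2.5,0,1.2, 0.1,-4.5,3.2,0,1.2, 0.1,-5.2,3.9,0,1.2, 0.2,-5.8,4.6,0,1.2, 0.2,-6.4,5.3,0,1.2, 0.2,-6.9,6.1,0,1.2]'
python3 -c "
from h import *
arc(.05)"
```

```text
time_s: 50.9
tcp_pos: [0.4475, -0.0225, 0.2372]
tool_rot: [2.182, 2.244, 0.014]
wrist_force: [2.7, -7.6, 7.9]
finger_gap: 0.157
t 50.9 tcp [ 0.4475 -0.0225  0.2372] rot [2.182 2.244 0.014] F [ 2.7 -7.6  7.9] gap 0.157 j7 [ 0.04  0.23 -0.11  2.    0.04  0.9  -0.07]
a 0.968 r 0.1909 F [ 2.7 -7.6  7.9]
1.018 [0.0, -0.5, 0.8]
1.068 [0.0, -0.9, 1.7]
1.118 [0.0, -1.4, 2.5]
1.168 [0.1, -1.8, 3.4]
1.218 [0.1, -2.2, 4.2]
1.268 [0.1, -2.5, 5.1]
1.318 [0.1, -2.8, 6.0]
1.368 [0.1, -3.0, 7.0]
1.418 [0.1, -3.2, 7.9]
1.468 [0.1, -3.3, 8.8]
```

```bash
python3 -m crank '[0,-0.5,0.8,0,1.2, 0,-0.9,1.6,0,1.2, 0,-1.4,2.4,0,1.2, 0,-1.8,3.3,0,1.2, 0,-2.2,4.1,0,1.2, 0,-2.5,5,0,1.2, 0,-2.8,5.9,0,1.2, 0,-3,6.8,0,1.2, 0,-3.2,7.7,0,1.2, 0,-3.3,8.6,0,1.2]'
python3 -c "
from h import *
arc(.04);S=snap('side','s26');crop(S,'cs26',240,140,380,280,5)"
```

```text
time_s: 51.9
tcp_pos: [0.4174, -0.0236, 0.1518]
tool_rot: [2.18, 2.241, 0.019]
wrist_force: [2.7, 0.1, 19.5]
finger_gap: 0.164
t 51.9 tcp [ 0.4174 -0.0236  0.1518] rot [2.18  2.241 0.019] F [ 2.7  0.1 19.5] gap 0.164 j7 [ 0.03  0.3  -0.11  2.2   0.06  0.62 -0.1 ]
a 1.45 r 0.1889 F [ 2.7  0.1 19.5]
1.49 [0.0, -0.2, 0.7]
1.53 [0.0, -0.3, 1.5]
1.57 [0.0, -0.3, 2.3]
1.575 [0.0, -0.3, 2.4]
1.575 [0.0, -0.3, 2.4]
1.575 [0.0, -0.3, 2.4]
1.575 [0.0, -0.3, 2.4]
1.575 [0.0, -0.3, 2.4]
1.575 [0.0, -0.3, 2.4]
1.575 [0.0, -0.3, 2.4]
```

View pics/cs26.png

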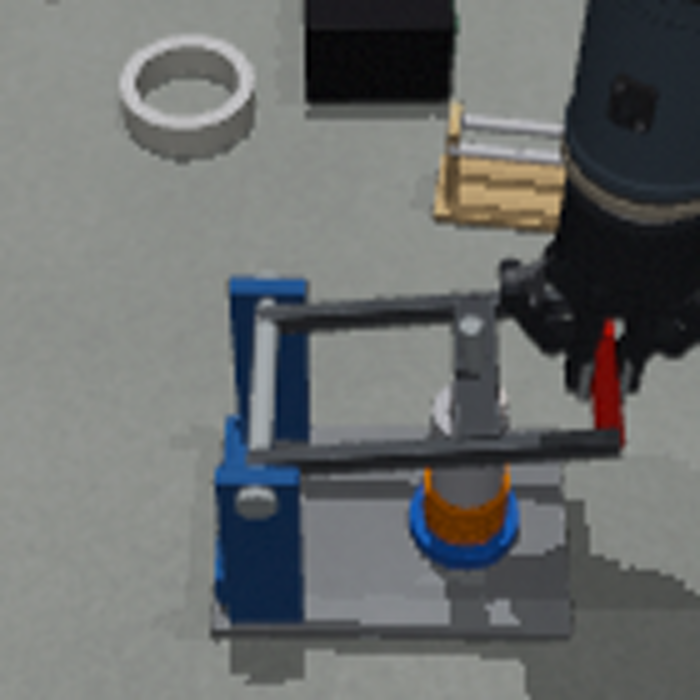

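```bash
python3 -m crank '[0,-0.1,0.4,0,1.2, 0,-0.2,0.8,0,1.2, 0,-0.2,1.2,0,1.2, 0,-0.2,1.6,0,1.2, 0,-0.2,2,0,1.2, 0,-0.2,2.3,0,1.2, 0,-0.2,2.4,0,1.2, 0,-0.2,2.4,0,1.2, 0,-0.2,2.4,0,1.2, 0,-0.2,2.4,0,1.2]' 100
python3 -c "
from h import *
arc(.04,1);S=snap('side','s27');crop(S,'cs27',240,140,380,280,5)"
```

```text
time_s: 52.95
tcp_pos: [0.416, -0.0235, 0.128]
tool_rot: [2.179, 2.241, 0.021]
wrist_force: [-1.0, 1.2, 20.9]
finger_gap: 0.158
t 52.95 tcp [ 0.416  -0.0235  0.128 ] rot [2.179 2.241 0.021] F [-1.   1.2 20.9] gap 0.158 j7 [ 0.02  0.34 -0.11  2.23  0.08  0.55 -0.11]
a 1.576 r 0.1889 F [-1.   1.2 20.9]
1.575 [0.0, -0.1, -0.0]
```

View pics/cs27.png

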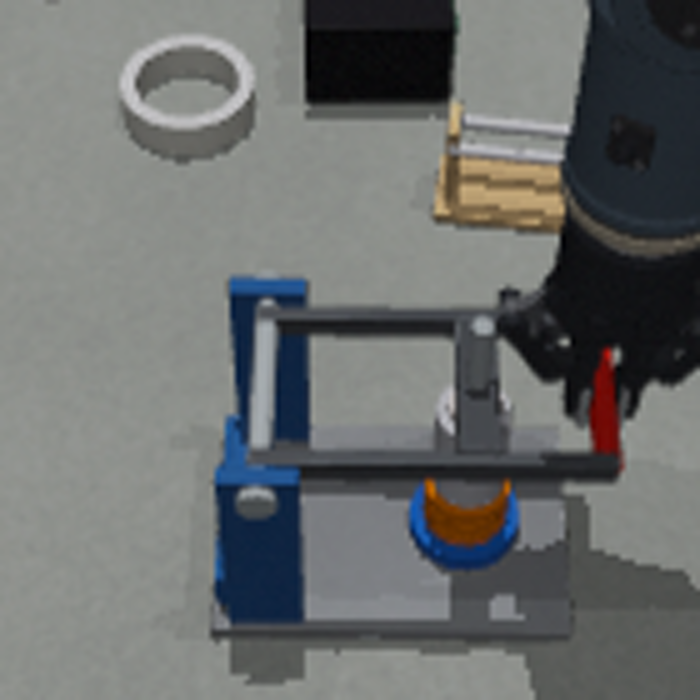

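```bash
python3 -m crank '[0,0,0.1,0,1.2, 0,0,0.2,0,1.2, 0,0,0.2,0,1.2, 0,0,0.3,0,1.2, 0,0,0.3,0,1.2, 0,0,0.4,0,1.2, 0,0,0.4,0,1.2, 0,0,0.4,0,1.2, 0,0,0.4,0,1.2, 0,0,0.4,0,1.2]'
python3 -c "
from h import *
st()"
```

```text
time_s: 54.0
tcp_pos: [0.4161, -0.0235, 0.1255]
tool_rot: [2.177, 2.239, 0.024]
wrist_force: [-5.0, 1.2, 31.0]
finger_gap: 0.162
t 54.0 tcp [ 0.4161 -0.0235  0.1255] rot [2.177 2.239 0.024] F [-5.   1.2 31. ] gap 0.162 j7 [ 0.02  0.35 -0.11  2.24  0.08  0.54 -0.12]
```

```bash
python3 -m crank '[0,0,0.2,0,1.2, 0,0,0.3,0,1.2, 0,0,0.3,0,1.2, 0,0,0.3,0,1.2, 0,0,0.3,0,1.2, 0,0,0.3,0,1.2, 0,0,0.3,0,1.2, 0,0,0.3,0,1.2, 0,0,0.3,0,1.2, 0,0,0.3,0,1.2]'
python3 -c "
from h import *
arc(-.04,10)"
```

```text
time_s: 55.0
tcp_pos: [0.416, -0.0236, 0.1238]
tool_rot: [2.177, 2.238, 0.025]
wrist_force: [-3.0, 0.2, 26.4]
finger_gap: 0.158
t 55.0 tcp [ 0.416  -0.0236  0.1238] rot [2.177 2.238 0.025] F [-3.   0.2 26.4] gap 0.158 j7 [ 0.02  0.35 -0.1   2.24  0.08  0.53 -0.12]
a 1.598 r 0.1891 F [-3.   0.2 26.4]
1.558 [-0.0, -0.1, -0.8]
1.518 [-0.0, -0.0, -1.5]
1.478 [-0.0, 0.0, -2.3]
1.438 [-0.0, 0.1, -3.0]
1.398 [-0.0, 0.3, -3.8]
1.358 [-0.0, 0.4, -4.5]
1.318 [-0.0, 0.6, -5.3]
1.278 [-0.0, 0.9, -6.0]
1.238 [-0.0, 1.1, -6.7]
1.198 [-0.1, 1.4, -7.4]
```

```bash
python3 -c "
from h import *
S=snap('side','s28');crop(S,'cs28',240,140,380,280,5)"
python3 -m crank '[0,0,-0.6,0,1.2, 0,0,-1.3,0,1.2, 0,0,-2,0,1.2, 0,0.1,-2.8,0,1.2, 0,0.2,-3.5,0,1.2, 0,0.4,-4.2,0,1.2, 0,0.6,-5,0,1.2, 0,0.8,-5.7,0,1.2, 0,1.1,-6.4,0,1.2, 0,1.4,-7.1,0,1.2]'
python3 -c "
from h import *
arc(-.04,10,.023)"
```

```text
time_s: 56.05
tcp_pos: [0.4304, -0.0232, 0.1962]
tool_rot: [2.175, 2.235, 0.03]
wrist_force: [12.7, -0.3, 0.7]
finger_gap: 0.159
t 56.05 tcp [ 0.4304 -0.0232  0.1962] rot [2.175 2.235 0.03 ] F [12.7 -0.3  0.7] gap 0.159 j7 [ 0.03  0.25 -0.12  2.12  0.05  0.75 -0.08]
a 1.184 r 0.1887 F [12.7 -0.3  0.7]
1.144 [-0.0, 0.2, -0.7]
1.104 [-0.0, 0.5, -1.4]
1.064 [-0.0, 0.9, -2.1]
1.024 [-0.0, 1.3, -2.7]
0.984 [-0.1, 1.8, -3.4]
0.944 [-0.1, 2.2, -4.0]
0.904 [-0.1, 2.7, -4.6]
0.864 [-0.1, 3.2, -5.1]
0.824 [-0.1, 3.7, -5.7]
0.784 [-0.1, 4.2, -6.2]
```

View pics/cs28.png

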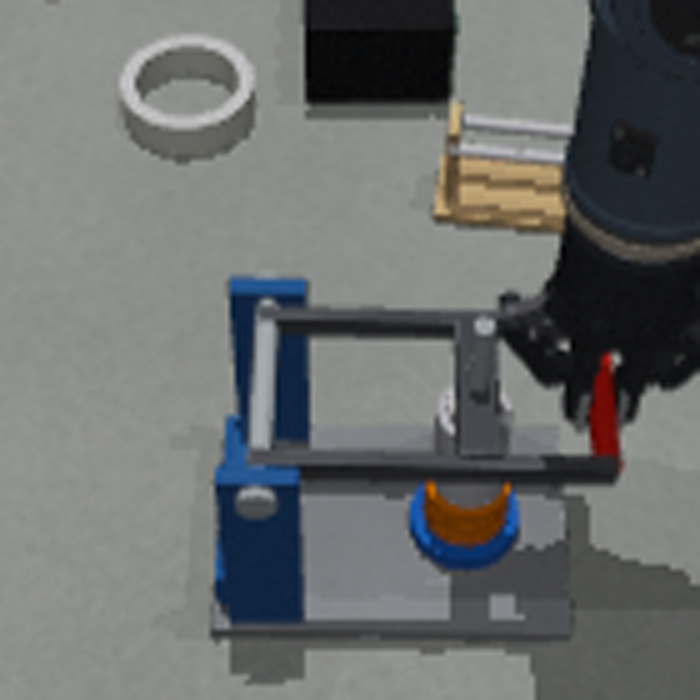

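```bash
python3 -m crank '[0,0.3,-0.7,0,1.2, 0,0.6,-1.4,0,1.2, 0,1,-2.1,0,1.2, 0,1.4,-2.7,0,1.2, 0,1.9,-3.3,0,1.2, 0,2.3,-3.9,0,1.2, 0,2.8,-4.5,0,1.2, 0,3.3,-5,0,1.2, 0,3.8,-5.6,0,1.2, 0,4.3,-6.1,0,1.2]'
python3 -c "
from h import *
arc(-.04,10,.023)"
```

```text
time_s: 57.05
tcp_pos: [0.4697, -0.0219, 0.2587]
tool_rot: [2.176, 2.237, 0.026]
wrist_force: [-7.3, 0.6, 9.7]
finger_gap: 0.159
t 57.05 tcp [ 0.4697 -0.0219  0.2587] rot [2.176 2.237 0.026] F [-7.3  0.6  9.7] gap 0.159 j7 [ 0.03  0.23 -0.11  1.93  0.04  0.95 -0.07]
a 0.792 r 0.1903 F [-7.3  0.6  9.7]
0.752 [-0.0, 0.6, -0.5]
0.712 [-0.0, 1.2, -1.0]
0.672 [-0.1, 1.8, -1.5]
0.632 [-0.1, 2.4, -1.9]
0.592 [-0.1, 3.0, -2.3]
0.552 [-0.1, 3.7, -2.7]
0.512 [-0.1, 4.3, -3.1]
0.472 [-0.2, 5.0, -3.4]
0.432 [-0.2, 5.7, -3.7]
0.392 [-0.2, 6.4, -4.0]
```

```bash
python3 -m crank '[0,0.6,-0.5,0,1.2, 0,1.2,-1,0,1.2, 0,1.8,-1.5,0,1.2, 0,2.4,-1.9,0,1.2, 0,3,-2.4,0,1.2, 0,3.7,-2.8,0,1.2, 0,4.3,-3.2,0,1.2, 0,5,-3.5,0,1.2, 0,5.7,-3.8,0,1.2, 0,6.4,-4.1,0,1.2]'
python3 -c "
from h import *
arc(-.04,10,.023)"
```

```text
time_s: 58.05
tcp_pos: [0.5328, -0.0207, 0.3029]
tool_rot: [2.176, 2.236, 0.026]
wrist_force: [-6.8, -1.6, 12.5]
finger_gap: 0.155
t 58.05 tcp [ 0.5328 -0.0207  0.3029] rot [2.176 2.236 0.026] F [-6.8 -1.6 12.5] gap 0.155 j7 [ 0.03  0.29 -0.11  1.72  0.04  1.11 -0.06]
a 0.386 r 0.1921 F [-6.8 -1.6 12.5]
0.346 [-0.0, 0.8, -0.1]
0.306 [-0.0, 1.5, -0.3]
0.266 [-0.1, 2.2, -0.5]
0.226 [-0.1, 3.0, -0.6]
0.186 [-0.1, 3.7, -0.8]
0.146 [-0.1, 4.5, -0.9]
0.106 [-0.2, 5.2, -1.0]
0.066 [-0.2, 6.0, -1.0]
0.026 [-0.2, 6.8, -1.0]
0 [-0.2, 7.3, -1.0]
```

```bash
python3 -m crank '[0,0.8,-0.3,0,1.2, 0,1.5,-0.5,0,1.2, 0,2.2,-0.7,0,1.2, 0,3,-0.9,0,1.2, 0,3.7,-1.1,0,1.2, 0,4.5,-1.2,0,1.2, 0,5.2,-1.3,0,1.2, 0,6,-1.4,0,1.2, 0,6.7,-1.4,0,1.2, 0,7.2,-1.4,0,1.2]'
python3 -c "
from h import *
arc(-.04,1,.023);S=snap('side','s29');crop(S,'cs29',240,140,380,280,5)"
```

```text
time_s: 59.05
tcp_pos: [0.6051, -0.0186, 0.319]
tool_rot: [2.176, 2.236, 0.026]
wrist_force: [-3.4, 1.3, 3.1]
finger_gap: 0.156
t 59.05 tcp [ 0.6051 -0.0186  0.319 ] rot [2.176 2.236 0.026] F [-3.4  1.3  3.1] gap 0.156 j7 [ 0.02  0.39 -0.1   1.51  0.05  1.21 -0.06]
a -0.0 r 0.194 F [-3.4  1.3  3.1]
0 [-0.0, -0.0, 0.4]
```

View pics/cs29.png

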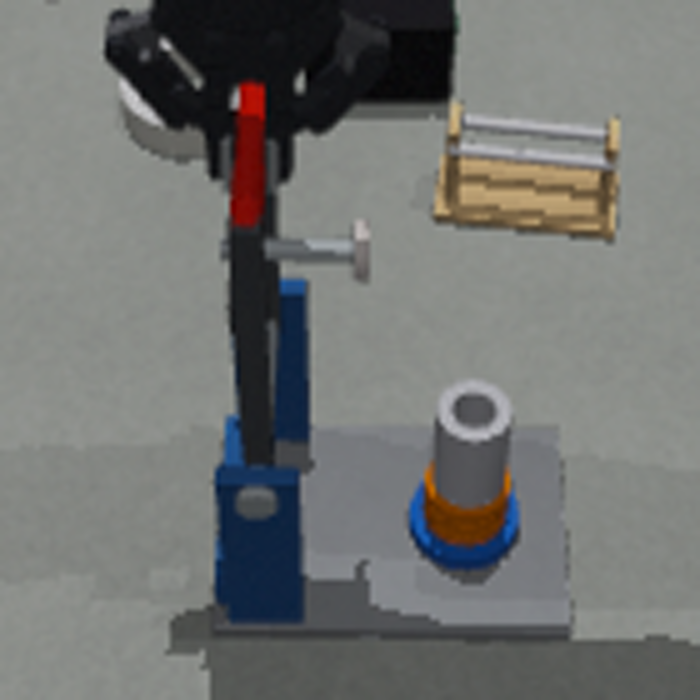

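```bash
python3 -m crank '[0,0,0,0,2.5, 0,0,0,0,4, 0,0,0,0,6, 0,0,0,0,8, 0,0,0,0,8.5, 0,0,-2,0,8.5, 0,0,-4,0,8.5, 0,0,-7,0,8.5, 0,0,-10,0,8.5, 0,0,-11,0,8.5]' 40
python3 -c "
from h import *
plan(.484,-.0217,.42,180)"
```

```text
time_s: 60.1
tcp_pos: [0.6032, -0.0182, 0.4322]
tool_rot: [2.173, 2.234, 0.032]
wrist_force: [0.3, 0.5, -0.0]
finger_gap: 0.995
t 60.1 tcp [ 0.6032 -0.0182  0.4322] rot [2.173 2.234 0.032] F [ 0.3  0.5 -0. ] gap 0.995 j7 [ 0.01  0.35 -0.1   1.29  0.04  1.48 -0.05]
shift cm [ -0.02 -11.96   0.84] turn -88.4 curyaw 91.6
```

```bash
python3 -m crank '[0,-3,0,-8,8.5, 0,-6,0,-16,8.5, 0,-9,0,-24,8.5, 0,-12,0,-32,8.5, 0,-12,0,-40,8.5, 0,-12,0,-48,8.5, 0,-12,0,-56,8.5, 0,-12,0,-64,8.5, 0,-12,0,-72,8.5, 0,-12,0,-80,8.5]'
python3 -c "
from h import *
plan(.484,-.0217,.25,180);s=robot.get_state();print(R.from_rotvec(s['tool_rot']).as_matrix().round(3)[:,2])"
```

```text
time_s: 61.1
tcp_pos: [0.4832, -0.0215, 0.4279]
tool_rot: [0.22, 3.102, -0.001]
wrist_force: [-0.5, 0.4, 0.3]
finger_gap: 0.994
t 61.1 tcp [ 0.4832 -0.0215  0.4279] rot [ 2.200e-01  3.102e+00 -1.000e-03] F [-0.5  0.4  0.3] gap 0.994 j7 [ 0.18  0.15 -0.29  1.57  0.05  1.39  1.32]
shift cm [ 0.48 -0.04 17.79] turn -8.1 curyaw 171.9
[ 0.032 -0.003 -0.999]
```

```bash
python3 -m crank '[0,0,1.5,-3,8.5, 0.2,0,4,-6,8.5, 0.3,0,7,-8,8.5, 0.5,0,10,-8,8.5, 0.5,0,13,-8,8.5, 0.5,0,16,-8,8.5, 0.5,0,17.8,-8,8.5, 0.5,0,17.8,-8,8.5, 0.5,0,17.8,-8,8.5, 0.5,0,17.8,-8,8.5]'
python3 -c "
from h import *
D=snap('wrist','w30');P=cloud(D);q=P.reshape(-1,3);q=q[(abs(q[:,2]-.131)<.005)&(np.hypot(q[:,0]-.484,q[:,1]+.021)<.04)]
print(len(q),np.median(q[:,2]),cv2.minEnclosingCircle(q[:,:2].astype(np.float32)))
plan(.4842,-.0217,.079,180)"
```

```text
time_s: 62.1
tcp_pos: [0.4845, -0.0212, 0.251]
tool_rot: [0.003, 3.108, -0.004]
wrist_force: [-0.1, -0.0, 0.5]
finger_gap: 0.996
1585 0.13138983090285394 ((0.4844805896282196, -0.020689871162176132), 0.02210019715130329)
t 62.15 tcp [ 0.4845 -0.0212  0.2511] rot [ 3.000e-03  3.108e+00 -4.000e-03] F [-0.1  0.1  0.5] gap 0.997 j7 [ 0.18  0.27 -0.3   1.91  0.1   0.94  1.4 ]
shift cm [ 0.61 -0.   17.19] turn -0.1 curyaw 179.9
```

```bash
python3 -m crank '[0.1,0,2,0,8.5, 0.2,0,4,0,8.5, 0.3,0,6,0,8.5, 0.4,0,8,0,8.5, 0.5,0,10,0,8.5, 0.6,0,12,0,8.5, 0.6,0,14,0,8.5, 0.6,0,16,0,8.5, 0.6,0,17,0,8.5, 0.6,0,17.2,0,8.5]'
python3 -c "
from h import *
plan(.4842,-.0217,.079,180)"
python3 -m crank '[0,0,0,0,6, 0,0,0,0,4, 0,0,0,0,4, 0,0,0,0,4, 0,0,0,0,4, 0,0,0,0,4, 0,0,0,0,4, 0,0,0,0,4, 0,0,-0.5,0,4, 0,0,-1,0,4]' 40
python3 -c "
from h import *
plan(.4842,-.0217,.125,174.5)"
```

```text
time_s: 63.15
tcp_pos: [0.4844, -0.0217, 0.0786]
tool_rot: [0.003, 3.108, -0.004]
wrist_force: [0.2, 0.0, -0.9]
finger_gap: 0.996
t 63.15 tcp [ 0.4844 -0.0217  0.0786] rot [ 3.000e-03  3.108e+00 -4.000e-03] F [ 0.2  0.  -0.9] gap 0.996 j7 [ 0.1   0.5  -0.23  2.13  0.24  0.5   1.26]
shift cm [ 0.02 -0.   -0.04] turn -0.1 curyaw 179.9
time_s: 64.15
tcp_pos: [0.4838, -0.0216, 0.089]
tool_rot: [0.003, 3.109, -0.004]
wrist_force: [0.4, 0.2, -2.1]
finger_gap: 0.501
t 64.15 tcp [ 0.4838 -0.0216  0.089 ] rot [ 3.000e-03  3.109e+00 -4.000e-03] F [ 0.4  0.2 -2.1] gap 0.501 j7 [ 0.11  0.49 -0.24  2.12  0.23  0.52  1.27]
shift cm [-0.16 -0.01 -3.59] turn 5.4 curyaw 179.9
```

```bash
python3 -m crank '[0,0,-0.5,0,4, 0,0,-1,0,4, 0,0,-1.5,0,4, 0,0,-2.5,0,4, 0,0,-3.5,0,4, 0,0,-4.5,0,4, 0,0,-6,0,4, 0,0,-8,0,4, 0,0,-10,0,4, 0,0,-10,0,4]'
python3 -c "
from h import *
st();S=snap('side','s31');crop(S,'cs31',240,110,380,280,4)
T=snap('top','t31');P=cloud(T);q=P[205:270,385:430].reshape(-1,3);
r=q[q[:,2]>.055];print(cv2.minAreaRect(r[:,:2].astype(np.float32)))
crop(T,'ct31',380,195,435,270,8)"
```

```text
time_s: 65.15
tcp_pos: [0.4819, -0.0213, 0.1917]
tool_rot: [0.003, 3.104, -0.004]
wrist_force: [0.1, -0.3, -3.0]
finger_gap: 0.5
t 65.15 tcp [ 0.4819 -0.0213  0.1917] rot [ 3.000e-03  3.104e+00 -4.000e-03] F [ 0.1 -0.3 -3. ] gap 0.5 j7 [ 0.17  0.33 -0.3   2.01  0.14  0.78  1.36]
((0.4414542317390442, -0.3063468337059021), (0.03894153609871864, 0.11770940572023392), 84.00556182861328)
```

View pics/cs31.png

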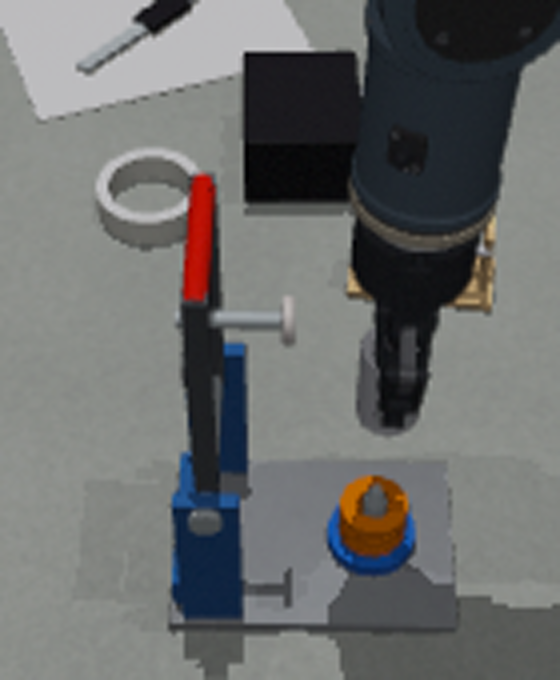

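View pics/ct31.png

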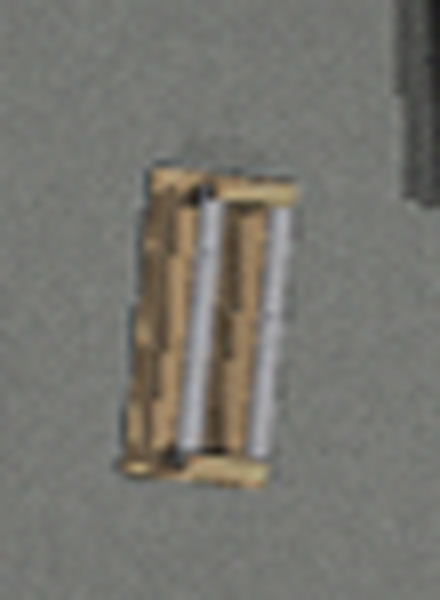

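```bash
python3 -c "
from h import *
T=load('t31')
a=pix(T,410.9,220.1,.065);b=pix(T,408.1,251.3,.065);print(a,b,(a+b)/2,np.degrees(np.arctan2((a-b)[1],(a-b)[0])))
plan(.56,-.315,.20,174.5)"
```

```text
[ 0.49174652 -0.31321337  0.065     ] [ 0.39112802 -0.30456968  0.065     ] [ 0.44143727 -0.30889153  0.065     ] -4.909975331213371
t 65.25 tcp [ 0.4806 -0.0215  0.1893] rot [ 3.000e-03  3.108e+00 -5.000e-03] F [ 0.5  0.3 -2.2] gap 0.499 j7 [ 0.17  0.33 -0.3   2.01  0.15  0.78  1.35]
shift cm [ -8.04 -29.34  -0.72] turn 5.4 curyaw 179.9
```

```bash
python3 -m crank '[0,-4,-1,0,4, 0,-8,-1,1,4, 0,-12,-1,2,4, 0,-16,-1,3,4, -1,-20,-1,4,4, -3,-24,-1,5,4, -5,-27,-1,5.4,4, -8,-29.3,-1,5.4,4, -8,-29.3,-1,5.4,4, -8,-29.3,-1,5.4,4]'
python3 -c "
from h import *
st();D=snap('wrist','w32');plan(.56,-.315,.20,174.5)"
```

```text
time_s: 66.25
tcp_pos: [0.5591, -0.3145, 0.2006]
tool_rot: [0.15, 3.107, 0.0]
wrist_force: [-0.7, 1.4, -3.3]
finger_gap: 0.498
t 66.25 tcp [ 0.5591 -0.3145  0.2006] rot [0.15  3.107 0.   ] F [-0.7  1.4 -3.3] gap 0.498 j7 [ 0.57  0.54 -0.21  1.6   0.11  0.99  1.81]
t 66.3 tcp [ 0.5587 -0.3138  0.2011] rot [0.149 3.107 0.   ] F [ 0.1  0.2 -2.9] gap 0.497 j7 [ 0.57  0.54 -0.21  1.6   0.11  0.99  1.81]
shift cm [-0.14 -0.11  0.11] turn 0.0 curyaw 174.5
```

View pics/w32.png

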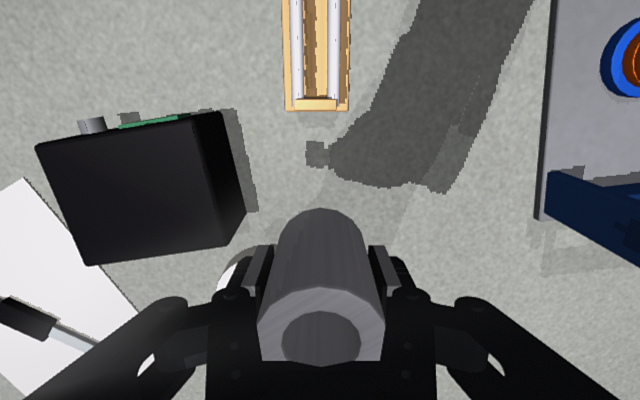

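```bash
python3 -c "
from h import *
D=load('w32');crop(D,'c32',270,0,370,120,6)
P=cloud(D);q=P[:120,270:370].reshape(-1,3)
b=q[(q[:,2]>.0715)&(q[:,2]<.082)];print(len(b),b.mean(0),cv2.minAreaRect(b[:,:2].astype(np.float32)))
r=q[(q[:,2]>.06)&(q[:,2]<.0685)];print(len(r),cv2.minAreaRect(r[:,:2].astype(np.float32)))"
```

```text
495 [ 0.4941593  -0.31160081  0.07534036] ((0.4942190647125244, -0.31166064739227295), (0.03109077364206314, 0.008155315183103085), 84.3855972290039)
2623 ((0.45912450551986694, -0.3080567419528961), (0.03786180540919304, 0.0742269977927208), 84.4717788696289)
```

View pics/c32.png

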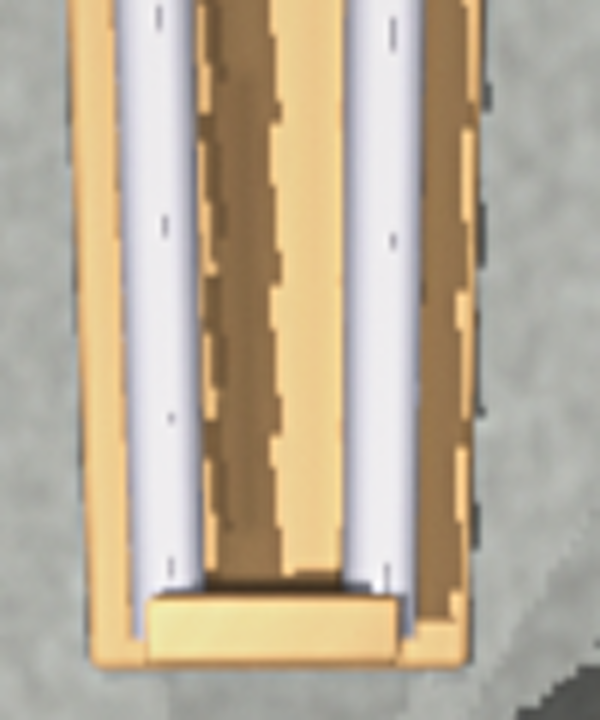

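```bash
python3 -c "
from h import *
D=load('w32')
for u,v in((220,114),(228,243),(245,210),(35,147)): print(u,v,pix(D,u,v),pix(D,u,v,.08))
P=cloud(D);q=P.reshape(-1,3);q=q[(q[:,2]>.03)&(q[:,2]<.1)&(q[:,1]<-.34)&(q[:,0]<.62)&(q[:,0]>.4)];print(q[:,1].max(),q[q[:,1].argmax()]);print(cv2.boxPoints(cv2.minAreaRect(q[:,:2].astype(np.float32))))
plan(.5241,-.3153,.0866,174.45)"
```

```text
220 114 [ 0.49761895 -0.40343539  0.00854433] [ 0.49383738 -0.38243397  0.08      ]
228 243 [ 0.60095176 -0.39722416  0.07648342] [ 0.59934104 -0.39600732  0.08      ]
245 210 [ 0.59733116 -0.39691226  0.00562255] [ 0.57127828 -0.37669198  0.08      ]
35 147 [ 0.50452274 -0.5300039   0.07855662] [ 0.50438788 -0.52876865  0.08      ]
-0.39619420498506225 [ 0.59898479 -0.3961942   0.0420549 ]
[[ 0.4822604  -0.40317982]
 [ 0.49025398 -0.533364  ]
 [ 0.61107284 -0.5259454 ]
 [ 0.60307926 -0.39576125]]
t 66.3 tcp [ 0.5587 -0.3138  0.2011] rot [0.149 3.107 0.   ] F [ 0.1  0.2 -2.9] gap 0.497 j7 [ 0.57  0.54 -0.21  1.6   0.11  0.99  1.81]
shift cm [ 3.79 -0.5  11.33] turn 0.1 curyaw 174.5
```

```bash
python3 -m crank '[0.5,-0.1,2,0,4, 1,-0.2,4,0,4, 1.5,-0.3,6,0,4, 2,-0.4,8,0,4, 2.5,-0.5,9.5,0,4, 3,-0.5,10.5,0,4, 3.5,-0.5,11.3,0,4, 3.5,-0.5,11.3,0,4, 3.5,-0.5,11.3,0,4, 3.5,-0.5,11.3,0,4]' 30
python3 -c "
from h import *
plan(.5241,-.3153,.0866,174.45);D=snap('wrist','w33');S=snap('side','s33');crop(S,'cs33',290,110,390,230,5)"
```

```text
time_s: 67.3
tcp_pos: [0.5277, -0.3157, 0.0879]
tool_rot: [0.149, 3.105, -0.001]
wrist_force: [-0.4, 0.5, -2.3]
finger_gap: 0.5
t 67.3 tcp [ 0.5277 -0.3157  0.0879] rot [ 1.490e-01  3.105e+00 -1.000e-03] F [-0.4  0.5 -2.3] gap 0.5 j7 [ 0.59  0.63 -0.19  1.79  0.15  0.71  1.8 ]
shift cm [0.37 0.01 0.12] turn 0.1 curyaw 174.5
```

View pics/w33.png

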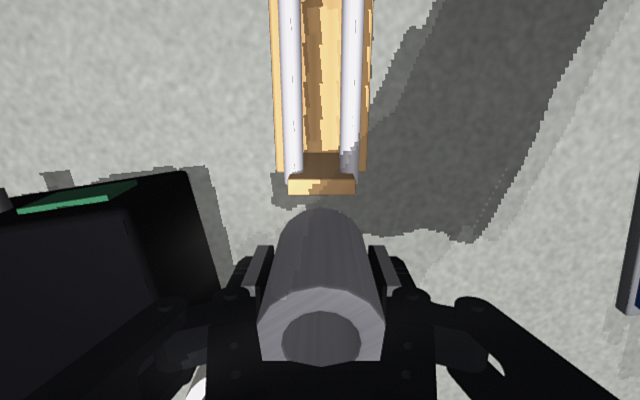

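View pics/cs33.png

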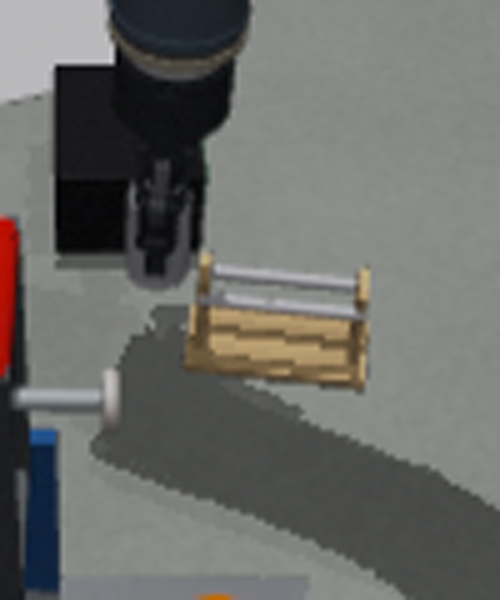

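```bash
python3 -m crank '[0,0,0.2,0,4, 0.1,0,0.2,0,4, 0.2,0,0.2,0,4, 0.3,0,0.2,0,4, 0.4,0,0.2,0,4, 0.5,0,0.2,0,4, 0.6,0,0.2,0,4, 0.7,0,0.2,0,4, 0.8,0,0.2,0,4, 0.8,0,0.2,0,4]' 25
python3 -c "
from h import *
st()"
```

```text
time_s: 68.4
tcp_pos: [0.5204, -0.315, 0.0857]
tool_rot: [0.148, 3.104, -0.001]
wrist_force: [3.6, -1.1, -4.1]
finger_gap: 0.498
t 68.4 tcp [ 0.5204 -0.315   0.0857] rot [ 1.480e-01  3.104e+00 -1.000e-03] F [ 3.6 -1.1 -4.1] gap 0.498 j7 [ 0.6   0.62 -0.19  1.81  0.15  0.69  1.8 ]
```

```bash
python3 -m crank '[0.3,0,-0.2,0,4, 0.7,0,-0.4,0,4, 1,0,-0.5,0,4, 1.4,0,-0.6,0,4, 1.7,0,-0.7,0,4, 2.1,0,-0.7,0,4, 2.5,0,-0.7,0,4, 2.9,0,-0.7,0,4, 3.3,0,-0.6,0,4, 3.6,0,-0.5,0,4]'
python3 -c "
from h import *
st();D=snap('wrist','w34');S=snap('side','s34');crop(S,'cs34',290,110,390,230,5)"
```

```text
time_s: 69.4
tcp_pos: [0.4873, -0.3113, 0.0911]
tool_rot: [0.146, 3.098, -0.002]
wrist_force: [4.9, 1.7, 5.8]
finger_gap: 0.498
t 69.4 tcp [ 0.4873 -0.3113  0.0911] rot [ 1.460e-01  3.098e+00 -2.000e-03] F [4.9 1.7 5.8] gap 0.498 j7 [ 0.63  0.58 -0.2   1.89  0.15  0.65  1.82]
```

View pics/w34.png

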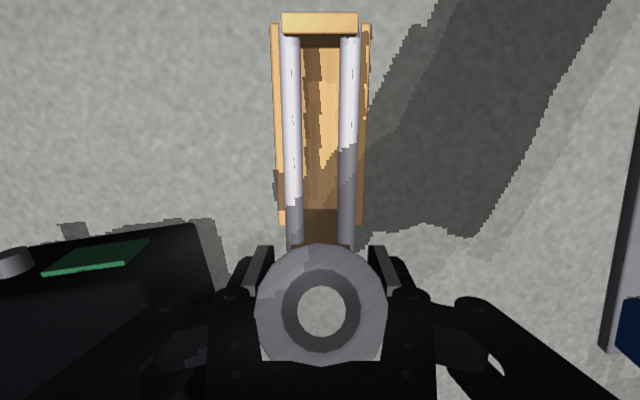

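View pics/cs34.png

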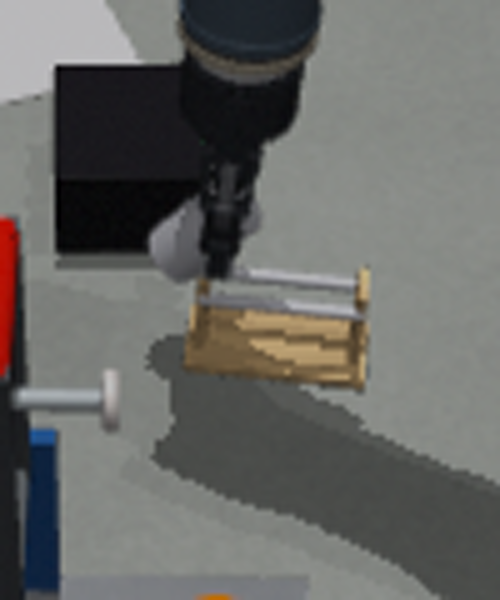

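```bash
cat >> h.py <<'E'
def face(D,u0=322,v0=312):
    P=cloud(D);v,u=np.mgrid[:400,:640];f=D['frame'].astype(int)
    pts=P[(np.hypot(u-u0,v-v0)>42)&(np.hypot(u-u0,v-v0)<60)&(v<350)]
    pts=pts[~np.isnan(pts[:,0])]
    for _ in range(3):
        c=np.median(pts,0);_,_,V=np.linalg.svd(pts-pts.mean(0),full_matrices=False);n=V[2]*np.sign(V[2][2])
        d=abs((pts-pts.mean(0))@n);pts=pts[d<max(.0015,np.percentile(d,85))]
    print('normal',n.round(3),'tilt',np.degrees(np.arccos(n[2])).round(1),'face c',pts.mean(0).round(4),len(pts))
E
python3 -c "
from h import *
face(load('w34'))"
```

```text
normal [-0.613  0.054  0.788] tilt 38.0 face c [ 0.4727 -0.3083  0.137 ] 4267
```

```bash
python3 -m crank '[0.2,0,0,0,4, 0.4,0,0,0,4, 0.7,0,0,0,4, 1,0,0.1,0,4, 1.2,0,0.1,0,4, 1.4,0,0.2,0,4, 1.6,0,0.3,0,4, 1.8,0,0.4,0,4, 2,0,0.5,0,4, 2,0,0.5,0,4]'
python3 -c "
from h import *
st();D=snap('wrist','w35');S=snap('side','s35');crop(S,'cs35',290,110,390,230,5);face(D)"
```

```text
time_s: 70.5
tcp_pos: [0.4669, -0.3095, 0.0851]
tool_rot: [0.147, 3.099, -0.002]
wrist_force: [4.3, -1.3, 0.9]
finger_gap: 0.496
t 70.5 tcp [ 0.4669 -0.3095  0.0851] rot [ 1.470e-01  3.099e+00 -2.000e-03] F [ 4.3 -1.3  0.9] gap 0.496 j7 [ 0.64  0.57 -0.2   1.94  0.16  0.61  1.83]
normal [-0.897  0.086  0.434] tilt 64.3 face c [ 0.4533 -0.307   0.1325] 2801
```

View pics/w35.png

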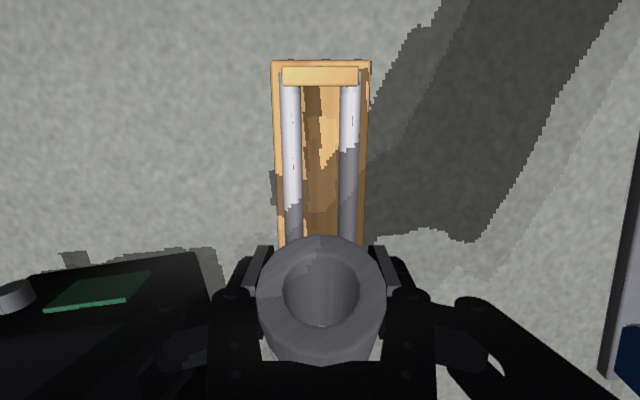

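View pics/cs35.png

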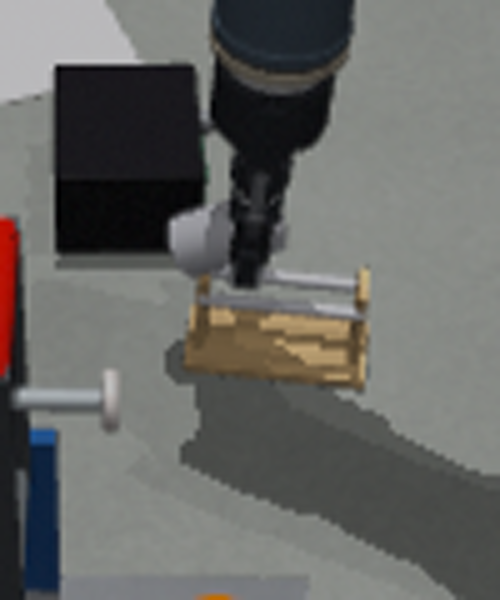

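```bash
python3 -m crank '[0,0,-0.7,0,4, 0,0,-1.5,0,4, 0,0,-2.2,0,4, 0,0,-3,0,4, 0.6,0,-3,0,4, 1.2,0,-3,0,4, 1.8,0,-3,0,4, 2.4,0,-3,0,4, 2.7,0,-3,0,4, 2.7,0,-3,0,4]'
python3 -c "
from h import *
plan(.4405,-.3072,.066,174.45);D=snap('wrist','w36');S=snap('side','s36');crop(S,'cs36',290,110,390,230,5);face(D,322,298)"
```

```text
time_s: 71.6
tcp_pos: [0.4383, -0.3068, 0.114]
tool_rot: [0.147, 3.1, -0.002]
wrist_force: [0.8, -0.2, -3.1]
finger_gap: 0.502
t 71.6 tcp [ 0.4383 -0.3068  0.114 ] rot [ 1.47e-01  3.10e+00 -2.00e-03] F [ 0.8 -0.2 -3.1] gap 0.502 j7 [ 0.68  0.5  -0.21  1.98  0.14  0.64  1.86]
shift cm [-0.04 -0.02  4.8 ] turn 0.1 curyaw 174.6
normal [-0.855  0.08   0.512] tilt 59.2 face c [ 0.4228 -0.3038  0.1587] 5305
```

View pics/w36.png

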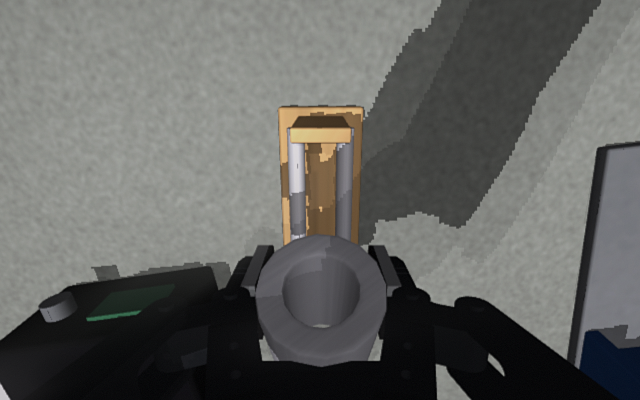

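View pics/cs36.png

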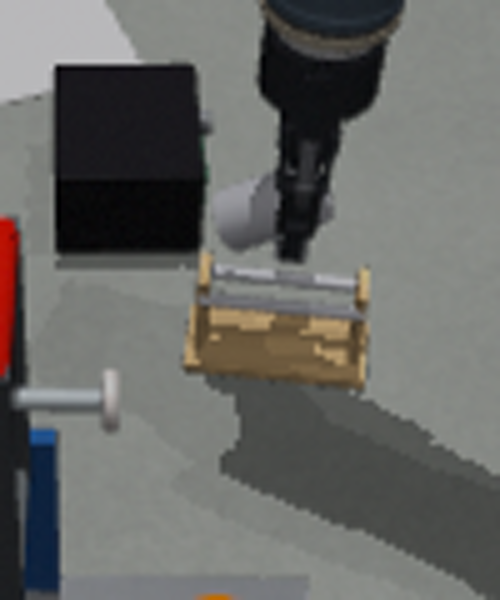

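```bash
python3 -c "
from h import *
D=load('w36');n=np.array([-.855,.08,.512]);c=np.array([.4228,-.3038,.1587])
fx,fy,cx,cy=D['k'];o=D['c2w'][:3,3]
P=cloud(D)
for v in (238,262,300,325,340,350,360): print(v,P[v,322].round(4))
r=D['c2w'][:3,:3]@np.array([(322-cx)/fx,(296-cy)/fy,1]);p=o+r*((c-o)@n)/(r@n);print(p,p-.035*n)"
```

```text
238 [ 0.4124 -0.3028  0.1402]
262 [ 0.4199 -0.3035  0.1444]
300 [ 0.448  -0.3061  0.1277]
325 [ 0.5659 -0.3168 -0.    ]
340 [ 0.4305 -0.3046  0.1717]
350 [ 0.4319 -0.3048  0.1742]
360 [ 0.4357 -0.3051  0.174 ]
[ 0.42349217 -0.30391002  0.15987306] [ 0.45341717 -0.30671002  0.14195306]
```

```bash
python3 -m crank '[0.4,0,0,0,4, 0.8,0,0,0,4, 1.2,0,0,0,4, 1.2,0,0.6,0,4, 1.2,0,1.2,0,4, 1.2,0,1.8,0,4, 1.2,0,2.4,0,4, 1.2,0,3,0,4, 1.2,0,3.4,0,4, 1.2,0,3.6,0,4]' 25
python3 -c "
from h import *
st()"
```

```text
time_s: 72.7
tcp_pos: [0.4285, -0.3057, 0.077]
tool_rot: [0.147, 3.1, -0.001]
wrist_force: [0.1, 0.3, -2.7]
finger_gap: 0.497
t 72.7 tcp [ 0.4285 -0.3057  0.077 ] rot [ 1.47e-01  3.10e+00 -1.00e-03] F [ 0.1  0.3 -2.7] gap 0.497 j7 [ 0.68  0.55 -0.19  2.03  0.16  0.54  1.85]
```

```bash
python3 -m crank '[0,0,0.2,0,4, 0,0,0.4,0,4, 0,0,0.6,0,4, 0,0,0.7,0,4, 0,0,0.9,0,4, 0,0,1,0,4, 0,0,1.2,0,4, 0,0,1.3,0,4, 0,0,1.4,0,4, 0,0,1.5,0,4]' 20
python3 -c "
from h import *
st();D=snap('wrist','w37');S=snap('side','s37');crop(S,'cs37',290,110,390,230,5)"
```

```text
time_s: 73.7
tcp_pos: [0.4275, -0.3059, 0.0627]
tool_rot: [0.148, 3.102, -0.002]
wrist_force: [-7.5, 1.3, 10.4]
finger_gap: 0.499
t 73.7 tcp [ 0.4275 -0.3059  0.0627] rot [ 1.480e-01  3.102e+00 -2.000e-03] F [-7.5  1.3 10.4] gap 0.499 j7 [ 0.67  0.57 -0.18  2.04  0.17  0.51  1.84]
```

View pics/w37.png

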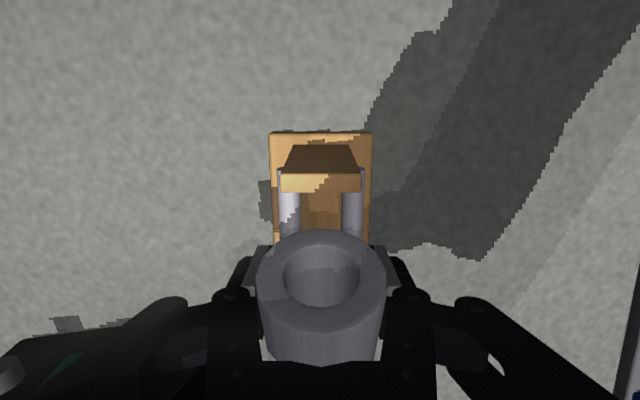

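View pics/cs37.png

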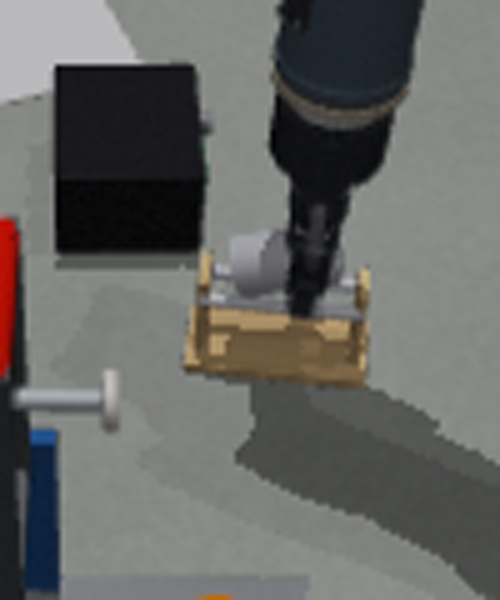

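```bash
python3 -m crank '[0.1,0,0.1,0,4, 0.2,0,0.2,0,4, 0.3,0,0.3,0,4, 0.4,0,0.4,0,4, 0.5,0,0.5,0,4, 0.5,0,0.6,0,4, 0.5,0,0.7,0,4, 0.5,0,0.8,0,4, 0.5,0,0.9,0,4, 0.5,0,1,0,4]' 20
python3 -c "
from h import *
st();D=snap('wrist','w38');S=snap('side','s38');crop(S,'cs38',290,110,390,230,5);P=cloud(D)
for v in range(225,370,8): print(v,P[v,321].round(4))"
```

```text
time_s: 74.8
tcp_pos: [0.4216, -0.3054, 0.052]
tool_rot: [0.149, 3.104, -0.001]
wrist_force: [-3.7, -0.9, 4.8]
finger_gap: 0.505
t 74.8 tcp [ 0.4216 -0.3054  0.052 ] rot [ 1.490e-01  3.104e+00 -1.000e-03] F [-3.7 -0.9  4.8] gap 0.505 j7 [ 0.67  0.58 -0.18  2.06  0.18  0.48  1.84]
225 [ 0.4198 -0.3039  0.0102]
233 [ 0.3966 -0.3018  0.0722]
241 [ 0.3976 -0.3019  0.077 ]
249 [ 0.4015 -0.3023  0.0759]
257 [ 0.405  -0.3026  0.0758]
265 [ 0.4085 -0.3029  0.0756]
273 [ 0.4122 -0.3033  0.0754]
281 [ 0.416  -0.3036  0.0751]
289 [ 0.3995 -0.3021  0.1054]
297 [ 0.4003 -0.3022  0.1081]
305 [ 0.402  -0.3023  0.1096]
313 [ 0.4043 -0.3026  0.1101]
321 [ 0.407  -0.3028  0.1101]
329 [ 0.4103 -0.3031  0.1095]
337 [ 0.4129 -0.3034  0.1098]
345 [ 0.4166 -0.3038  0.1089]
353 [ 0.4201 -0.3041  0.1084]
361 [ 0.4232 -0.3044  0.1083]
369 [ 0.4078 -0.3029  0.1267]
```

View pics/w38.png

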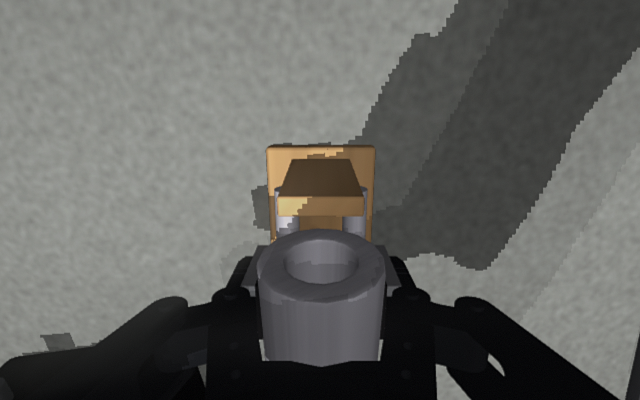

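View pics/cs38.png

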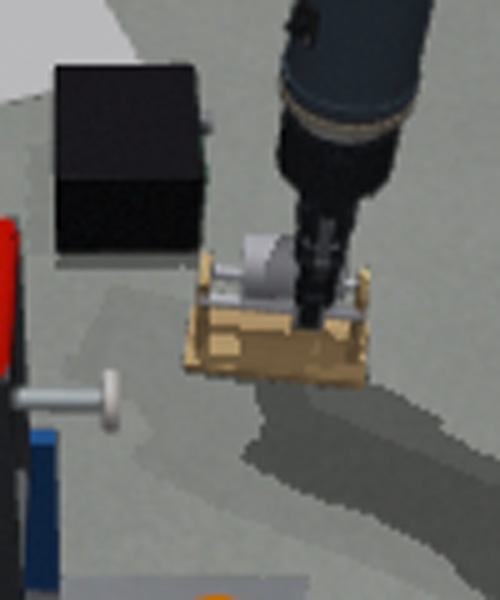

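```bash
python3 -m crank '[0,0,0.1,0,4, 0,0,0.2,0,4, 0,0,0.3,0,4, 0,0,0.4,0,4, 0,0,0.4,0,4, 0,0,0.4,0,4, 0,0,0.4,0,4, 0,0,0.4,0,4, 0,0,0.4,0,4.6, 0,0,0.4,0,5]' 20
python3 -c "
from h import *
st();D=snap('wrist','w39');P=cloud(D)
for v in range(297,365,16): print(v,P[v,321].round(4))"
```

```text
time_s: 75.9
tcp_pos: [0.4225, -0.3054, 0.0479]
tool_rot: [0.149, 3.103, -0.001]
wrist_force: [-0.2, 0.1, -0.0]
finger_gap: 0.585
t 75.9 tcp [ 0.4225 -0.3054  0.0479] rot [ 1.490e-01  3.103e+00 -1.000e-03] F [-0.2  0.1 -0. ] gap 0.585 j7 [ 0.67  0.59 -0.18  2.06  0.18  0.47  1.84]
297 [ 0.4003 -0.3021  0.1051]
313 [ 0.4054 -0.3026  0.1055]
329 [ 0.4124 -0.3033  0.1038]
345 [nan nan nan]
361 [ 0.4238 -0.3044  0.1045]
```

Released, and the sleeve's top line is level at 0.105 m, which is right for lying on the rails. I'll open wider, rise slowly and look.

```bash
python3 -m crank '[0,0,0,0,5.5, 0,0,0,0,6.5, 0,0,0,0,7, 0,0,-0.5,0,7, 0,0,-1.5,0,7, 0,0,-3,0,7, 0,0,-5,0,7, 0,0,-8,0,7, 0,0,-12,0,7, 0,0,-16,0,7]'
python3 -c "
from h import *
st();D=snap('wrist','w40');S=snap('side','s40');T=snap('top','t40');crop(T,'ct40',285,140,445,270,4);crop(S,'cs40',240,110,380,280,4)
P=cloud(T);q=P[205:270,385:430].reshape(-1,3);q=q[q[:,2]>.088];print(q.mean(0),cv2.minAreaRect(q[:,:2].astype(np.float32)))"
```

```text
time_s: 76.95
tcp_pos: [0.4163, -0.3046, 0.21]
tool_rot: [0.148, 3.103, -0.001]
wrist_force: [1.5, -0.9, 0.5]
finger_gap: 0.824
t 76.95 tcp [ 0.4163 -0.3046  0.21  ] rot [ 1.480e-01  3.103e+00 -1.000e-03] F [ 1.5 -0.9  0.5] gap 0.824 j7 [ 0.73  0.35 -0.24  1.9   0.09  0.86  1.92]
[ 0.42359205 -0.26938887  0.34950692] ((0.42537856101989746, -0.2795310616493225), (0.060650743544101715, 0.11898253858089447), 34.27873229980469)
```

View pics/w40.png

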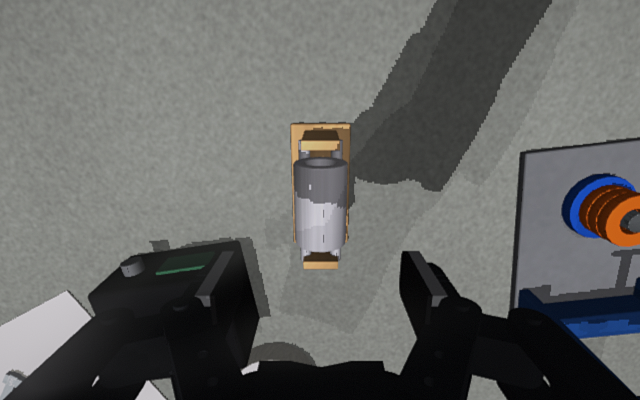

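View pics/cs40.png

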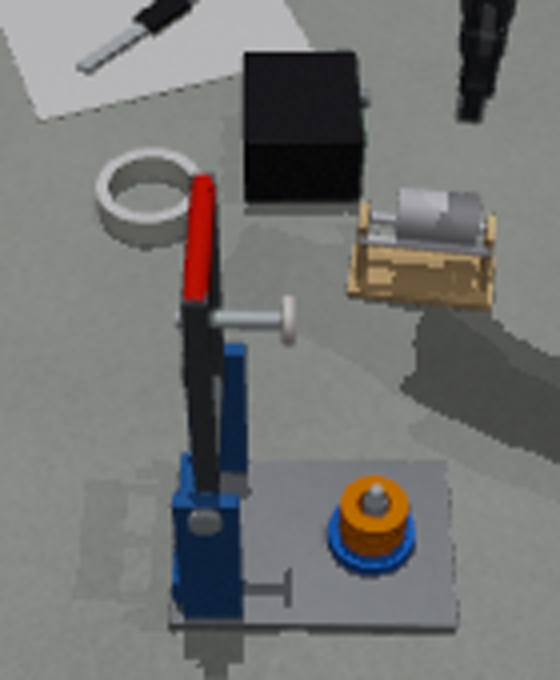

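View pics/t40.png

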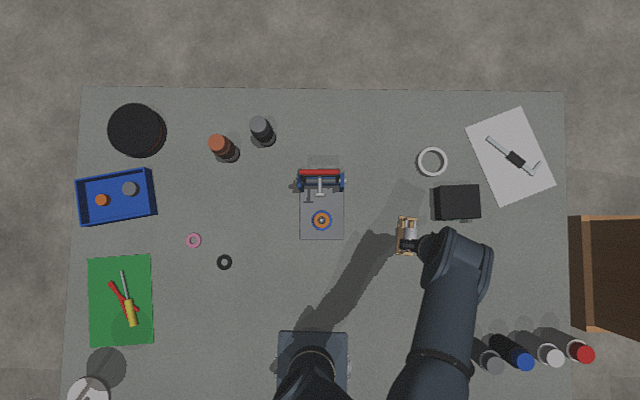

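```bash
python3 -c "
from h import *
D=load('w40');P=cloud(D)
for v in range(165,250,12): print(v,P[v,321].round(4))
q=P[155:250,285:355].reshape(-1,3);q=q[q[:,2]>.085];r=cv2.minAreaRect(q[:,:2].astype(np.float32));print(r)
A,B=load('top0')['frame'].astype(int),load('t40')['frame'].astype(int)
for n,(a,b,c,d) in dict(cans=(200,110,285,170),tape=(410,140,452,180),supply=(428,178,490,228),looks=(180,225,240,275)).items(): print(n,abs(A-B)[b:d,a:c].max(-1).__gt__(60).sum())
ring(load('t40'),'orange',.062,[.484,-.02])"
```

```text
165 [ 0.4022 -0.3018  0.0694]
177 [ 0.4032 -0.302   0.1044]
189 [ 0.4126 -0.3029  0.1043]
201 [ 0.4219 -0.3038  0.105 ]
213 [ 0.4321 -0.3047  0.1038]
225 [ 0.4418 -0.3057  0.1046]
237 [ 0.4524 -0.3067  0.1039]
249 [ 0.463  -0.3077  0.1039]
((0.4308243989944458, -0.30560705065727234), (0.043095748871564865, 0.07007680088281631), 84.57164764404297)
cans 0
tape 0
supply 6
looks 97
orange px [321. 220.] enclosing [ 0.4858 -0.0217] r 0.0238 mean [ 0.4856 -0.0218] medz 0.0621 131
```

```bash
python3 -c "
from h import *
robot.sign_off();st()"
```

```text
the job is handed in; nothing more can be done
the job is handed in; nothing more can be done
```

The whole job was done in the order asked and handed in at about 77 s of the 210 s allowed; the sign-off gives no verdict.

1. **Rings:** The blue flange went down the post first, then all three orange spacers on the bench, each lowered until home. The top of the stack reads 62 mm, as it should.
2. **Pressing:** The sleeve stood over the post with its top at 131 mm. I pulled the handle down to its stop: the force jumped to 31 N there, the side view showed the lever level, and I held it for over a second.
3. **Easing back:** I brought the lever up at about 0.4 rad/s and let go only once it was upright.
4. **Cradle:** I lifted the sleeve off, tipped it against the cradle's far end board and laid it on the rails.

**Last checks:**
- The sleeve lies level: its top line is at 104–105 mm and it runs parallel to the rails. It sits about 9 mm off the cradle's centre, between the end boards.
- The rings were still stacked on the post and the lever was up.
- The pictures show no change at the cans or the tape. At the supply only a few pixels differ.
- I changed nothing at the pink and black look-alikes. The 97 changed pixels in the crop around them I put down to the spacer I took from there and to shadows; I did not check further.

**Disagreements:** The top and wrist cameras differed by up to about 3 mm, within what the fits allow. When the fingers closed on each spacer, and when the sleeve was seated, I saw short pushes of about 8 to 19 N. Neither had a visible effect.

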